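Set up the gel caster: tray in, end wall clamped, comb laid across

ROBOT

A 6-joint arm with a two-finger parallel gripper is mounted at the origin on the work surface. World frame = base frame: x ahead of the robot, y to its left, z up, the work surface at z = 0. Lengths are in m, angles in rad, forces in N, time in s.
With the tool pointing down it reaches from about 0.225 to 0.875 m from the base axis. Payload 3.4 kg.
Tool frame: the origin (TCP) lies at the very end of the fingers, on their centre line; the grasp point (between the pads) lies 19 mm behind it; z points along the fingers, y is the direction in which the jaws open and shut (so a half turn about z gives the same grasp; the last joint's range is limited). The gripper opens to 85 mm and grips with 20 to 120 N. Pads are 22 mm wide; open, the fingers measure 114 mm over their backs; the gripper's body (76 mm by 85 mm) begins 54 mm behind the grasp point. The pads swing forward as they close: fully open they stand 13 mm farther back than shut.
Start: joints at [1.002, 0.276, 1.505, -0, 1.361, -0.121], TCP at [0.249, 0.518, 0.231] pointing down, gripper open.
Joint ranges: [-2.89, 2.89], [-0.75, 2.08], [0.22, 2.7], [-1.18, 4.32], [0.11, 2.71], [-2.7, 2.7]. Speed limits (rad/s): [2.57, 2.57, 3.14, 3.14, 3.14, 3.14].

INTERFACE

Orientations are given as a unit quaternion [w, x, y, z].
In Python, from rig import get_state, get_image, calibration, sign_off gives the robot as it stands. The module is installed in compiled form; this text tells all that it offers.
- The arm moves only by the tool drive_tool, never from a script. Its argument "targets" is one flat list of numbers, 7 for each row, row after row: the turn, a rotation vector about the tool's x, y, z in degrees, then the shift along the tool's x, y, z in mm, then the opening, from 0 (shut) to 1 (fully open). In form: [wx, wy, wz, tx, ty, tz, fingers, wx, wy, wz, tx, ty, tz, fingers, ...]. A call has 1 to 12 rows; each row shifts and turns the commanded pose from where the row before left it, along the tool's axes as they then stand; what a row does not reach is not made up. A row lasts 1/8 s, in which the tool goes at most 62.5 mm and 10.7 degrees, less where a joint would pass 70% of its speed; a pose out of reach is approached as far as the arm can. A call is refused whole if a number of a shift passes 62.5 or a number of a turn 10.7, either way. A call with a gripper value outside its range is refused whole. The fingers move at their own pace and stop on an object; "grip_force" is the grip in N (left out, the last holds). Time passes only in rows, so rows that do not move let the fingers close. It gives the time, the measured TCP pose, the force and the opening at its end, in the units of the state.
- get_state(): the state, without advancing time (a new reading comes with each control period).
- get_image(name): name is "scene" or "side" or "wrist"; returns the picture (400x640x3 uint8, red, green, blue); there is no depth.
- calibration(name): a dict with "mtx" (3x3 intrinsics, pixels), "world_to_cam" (4x4, takes a point from world to camera coordinates); the wrist camera has in their place "hand_eye" (4x4, takes a point from camera to tool coordinates, whose origin is the TCP and whose axes are the flange's). Camera axes: x right, y down, z forward; pixel columns grow to the right and rows downward; lengths in m; the calibration is good to about 2 mm. The wrist camera is an equidistant fisheye: a pixel r from the principal point sees the ray r / f radians off the axis. A picture is of the moment at which its call begins: read the wrist's pose just before it. calibration takes no time and is no camera call.
- sign_off(): hands the job in, once; it reports no verdict.
The state is a dict: "clock": time; "qpos": joint angles; "qd": joint speeds; "effort": joint torques, N m; "position": TCP position; "ee_rot": TCP orientation; "contact_force": force on the tool from outside, world axes, zero at the start; "moment": the same for the moment, N m; "width": finger opening in m.
Only numpy, scipy, OpenCV 4.12 (cv2) and the standard library are available. Lean on these libraries where they do the work, as an engineer would, in place of code of your own. Each camera call takes 0.05 s, during which the arm holds its last target.

TASK

Get the gel caster ready for pouring: set the gel tray squarely on its deck between the two end walls, then slide the movable wall up until the tray is closed tight against the fixed wall, and turn the wall's cam knob clockwise to its stop. Then take the eight-tooth comb (the one with the narrow grip tab) out of the sloping rack and set it down gently across the tray, upright and fully home in the pair of slots next to the fixed wall. Leave the plain-backed comb in the rack and everything else on the bench where it is.

Things in the scene. Friction and masses are not known exactly. Their poses are not given: they have to be found in the camera images.
- caster: Gel caster, pale plastic, fixed to the bench: flat base 265 x 120 mm, its deck (top) 10 mm above the bench, an end wall across each end. Origin: on the bench under the deck; x runs along the base towards the fixed wall, y across, z up. Walls are 12 mm thick, 84 mm wide, 24 mm high above the deck. Done, the tray's centre is at x = +60 mm, y = 0, on the deck.
- fixed_face (a point): Foot of the fixed wall's inner (rubber-faced) face, at deck height, middle of its width: caster x = +110 mm, y = 0, z = 10 mm. Axes as the caster's.
- comb_seat (a point): Where the comb's origin must finally be when the tray is closed against the fixed wall: caster x = +88 mm, y = 0, z = 28 mm, with the comb's long (y) axis along the caster's y and its tab up (if the tray lies a few mm off the middle line, centre the comb on the tray). Axes as the caster's.
- end_wall (a joint): The movable wall's slide, m: 0 fully open (walls 160 mm apart), growing towards the fixed wall, stop at 0.070. Closed on the 100 mm tray that touches the fixed wall it reads 0.060. It stays where it is left; sliding takes about 3 N, and the wall pushes the loose tray along with it.
- wall_face (a point): Foot of the movable wall's inner face, at deck height, middle of its width (caster x = -50 mm plus the joint value). A flat foot, 4 mm thick and 36 mm wide, reaches 80 mm behind it and carries the cam knob.
- cam (a joint): Cam knob on the movable wall's foot, rad: 0 loose (its wing lies along the caster's x), grows clockwise seen from above, stop at 1.25; it may start up to 0.2. Turning needs about 0.05 N m, about 0.12 N m around 1.0 to 1.1, where its eccentric bites in the guide slot and clamps the wall; past that it snaps over and stays at the stop.
- cam_grip (a point): On the cam knob's upright axis at the height to grip, 53 mm above the bench, 52 mm behind the movable wall's inner face (towards -x of the caster); rides with the wall. The wing grip around it is 10 mm thick, 38 mm long, from 37.5 to 63.5 mm above the bench. The wall can be slid by this knob. Site x lies along the wing and turns with it.
- tray: Gel tray, tinted acrylic, loose, about 140 g, 100 mm long (x), 68 mm wide (y), 30 mm high; origin centre of underside. Floor 4 mm; a 5 mm wall along each long side, ends open. Each wall has slots at x = -28 and +28 mm, 11.5 mm wide, with 3 mm bevels at the top, their floors 18 mm above the underside. Either end may go to the fixed wall. It can be gripped across its width.
- comb: The eight-tooth comb, ivory, loose, about 35 g: a bar 92 mm long (y), 8 thick (x), 16 high, with a 44 mm long grip tab, as thick, on its middle up to 34 mm, and 12 mm teeth below the bar within 23 mm of its middle. Origin: middle of the bar's underside (which rests on slot floors); z up through the tab. Racked, z leans 35 degrees from vertical. Either way round will do in the tray.
- spare_comb: The other comb, same material, length and thickness, but plain-backed: its full 92 mm length is 34 mm high, with one wide tooth. Same origin. It stays in the rack.
- rack: Comb rack, grey plastic, fixed, 165 x 100 mm; origin centre of underside. Two cheeks (y 33 to 43 mm either side) hold the combs' ends in slots sloping 35 degrees, mouths towards rack -x (the robot's side). Combs' undersides rest 50 mm above the bench at x = -40 and +40 mm, either comb in either place. Slot lips are 14 mm high: draw the comb out along its own slope.
- tip_box: Bystander: the navy pipette-tip box with a pale lid, 84 x 122 x 68 mm; origin centre of underside.
- buffer_bottle: Bystander: a white plastic bottle, diameter 56, 115 mm tall; origin centre of underside.
- cryo_box: Bystander: a square freezer box with a cardboard lid, 78 x 78 x 52 mm; origin centre of underside.
- tube50: Bystander: a capped 50 ml tube standing up, diameter 34, 112 mm tall; origin centre of underside.
- jar: Bystander: an amber jar with a black cap, diameter 52, 62 mm tall; origin centre of underside.
Things that resemble listed ones, but are neither listed nor needed, are in the scene too. What is shaped like the comb but brown, pink or yellow is not meant.

How it is judged:
By the outcome, as a careful person would: the job done as asked, in the order asked, and still so for the second after the job is handed in, with the robot touching nothing.
It also fails if it takes over 66 s, if anything falls off the work surface, if the arm or the gripper's body presses on something with over 40 N, if the wrist force passes 120 N, or if a joint passes its speed limit or range.

## Working session

There is one attempt and no reset: what is moved stays moved. The work goes in short steps, Python scripts to look and compute and a tool call to move; the robot and the scene stay as the last step left them, time stands still between calls to the robot, and variables do not carry over. Pictures are saved under pics/ and viewed, and the job is handed in when it is done.

Besides the shell and the picture viewer there is one more tool, called by a JSON object that holds its "op" and its "data", one argument or row to a line. drive_tool: Moves the arm, as the interface text tells. Its arguments: {"type":"object","properties":{"targets":{"type":"array"},"grip_force":{"type":"number"}},"required":["targets"]}

```bash
ls; mkdir -p pics; python3 - <<'E'
from rig import *
import cv2,numpy as np
s=get_state();print(s)
for n in ["scene","side","wrist"]:
    c=calibration(n);print(n,{k:np.round(v,4).tolist() if not isinstance(v,str) else v for k,v in c.items()})
    cv2.imwrite(f"pics/{n}0.png",get_image(n)[:,:,::-1])
E
```

```text
pics
{'clock': 0.0, 'qpos': array([ 1.00198536e+00,  2.76604673e-01,  1.50614577e+00, -2.25477641e-05,
        1.36072378e+00, -1.21008972e-01]), 'qd': array([-5.78461555e-04, -6.20095245e-05, -1.63443888e-03,  5.37595330e-04,
        1.12996188e-03, -8.15023778e-04]), 'effort': array([ 9.18053920e-04, -4.16766715e+01, -2.45813477e+01,  1.69749211e-05,
        1.09979571e-02, -1.08776604e-05]), 'position': array([0.24868828, 0.51783593, 0.23042918]), 'ee_rot': array([-3.07715673e-04,  2.22032525e-01,  9.75038806e-01, -8.89104492e-04]), 'contact_force': array([-0.25227279, -0.68508164, -0.7005426 ]), 'moment': array([-0.05277367, -0.02575614,  0.01282281]), 'width': 0.08573135982765871}
scene {'mtx': [[494.4122, 0.0, 327.1204], [0.0, 494.4122, 200.8491], [0.0, 0.0, 1.0]], 'world_to_cam': [[0.0928, 0.9957, 0.0012, 0.009], [0.8041, -0.0742, -0.5899, -0.3657], [-0.5872, 0.0557, -0.8075, 1.8606], [0.0, 0.0, 0.0, 1.0]]}
side {'mtx': [[375.7373, 0.0, 324.9455], [0.0, 375.7373, 201.74], [0.0, 0.0, 1.0]], 'world_to_cam': [[0.7128, -0.7012, 0.0142, -0.3904], [-0.358, -0.3812, -0.8524, 0.1898], [0.6031, 0.6025, -0.5228, 0.6777], [0.0, 0.0, 0.0, 1.0]]}
wrist {'mtx': [[309.7069, 0.0, 321.4806], [0.0, 309.7069, 198.9652], [0.0, 0.0, 1.0]], 'hand_eye': [[0.0002, -0.9548, -0.2973, 0.0758], [1.0, 0.0002, -0.0001, 0.0], [0.0002, -0.2973, 0.9548, -0.1421], [0.0, 0.0, 0.0, 1.0]]}
```

View pics/scene0.png

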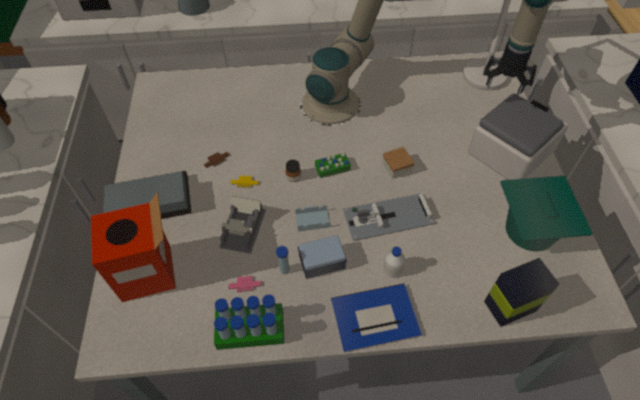

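View pics/side0.png

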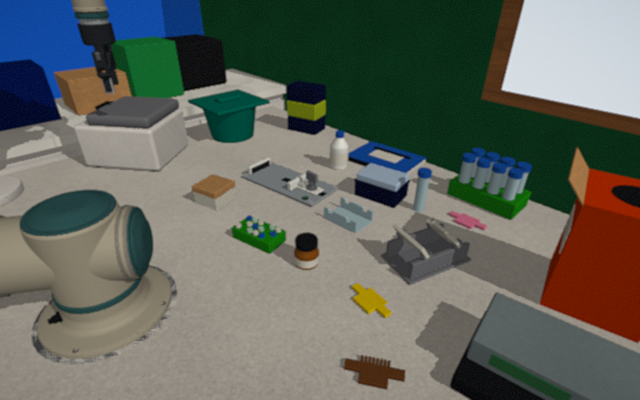

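View pics/wrist0.png

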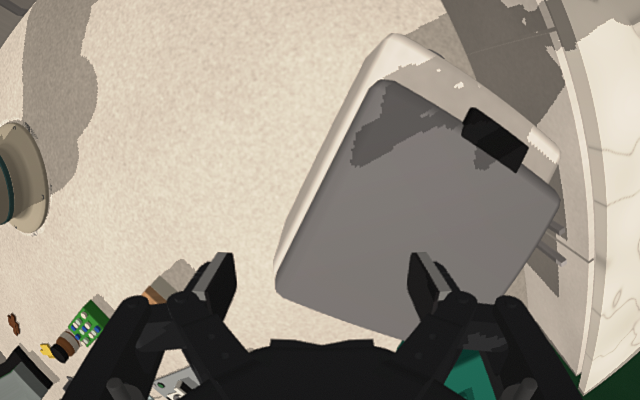

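```bash
cat > h.py <<'E'
from rig import *
import cv2,numpy as np
from scipy.spatial.transform import Rotation as R
def cam(n):
    c=calibration(n);return np.array(c["mtx"]),np.array(c["world_to_cam"])
def ray(n,u,v,T=None):
    c=calibration(n);K=np.array(c["mtx"])
    if n!="wrist":
        W=np.array(c["world_to_cam"]);d=np.linalg.solve(K,[u,v,1.]);Rm=W[:3,:3]
        o=-Rm.T@W[:3,3];return o,Rm.T@d
    x=(u-K[0,2])/K[0,0];y=(v-K[1,2])/K[1,1];r=np.hypot(x,y)
    d=np.array([np.sin(r)*x/r,np.sin(r)*y/r,np.cos(r)]) if r>1e-9 else np.array([0,0,1.])
    H=np.array(c["hand_eye"]);M=T@H
    return M[:3,3],M[:3,:3]@d
def onz(n,u,v,z,T=None):
    o,d=ray(n,u,v,T);return o+d*(z-o[2])/d[2]
def proj(n,p,T=None):
    p=np.asarray(p,float);c=calibration(n);K=np.array(c["mtx"])
    if n!="wrist":
        W=np.array(c["world_to_cam"]);q=W[:3,:3]@p+W[:3,3];q=K@q;return q[:2]/q[2]
    M=np.linalg.inv(T@np.array(c["hand_eye"]));q=M[:3,:3]@p+M[:3,3]
    th=np.arctan2(np.hypot(q[0],q[1]),q[2]);ph=np.arctan2(q[1],q[0])
    return np.array([K[0,2]+K[0,0]*th*np.cos(ph),K[1,2]+K[1,1]*th*np.sin(ph)])
def tcp():
    s=get_state();T=np.eye(4);q=s["ee_rot"];T[:3,:3]=R.from_quat([q[1],q[2],q[3],q[0]]).as_matrix();T[:3,3]=s["position"];return T
def crop(im,x0,y0,x1,y1,f,name):
    c=cv2.resize(im[y0:y1,x0:x1],None,fx=f,fy=f,interpolation=cv2.INTER_CUBIC)
    cv2.imwrite(name,c)
E
python3 - <<'E'
import cv2
from h import *
a=cv2.imread("pics/scene0.png");crop(a,200,140,460,310,3,"pics/s1.png")
a=cv2.imread("pics/side0.png");crop(a,190,130,480,290,2.7,"pics/d1.png")
E
```

```text
(no output)
```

View pics/s1.png

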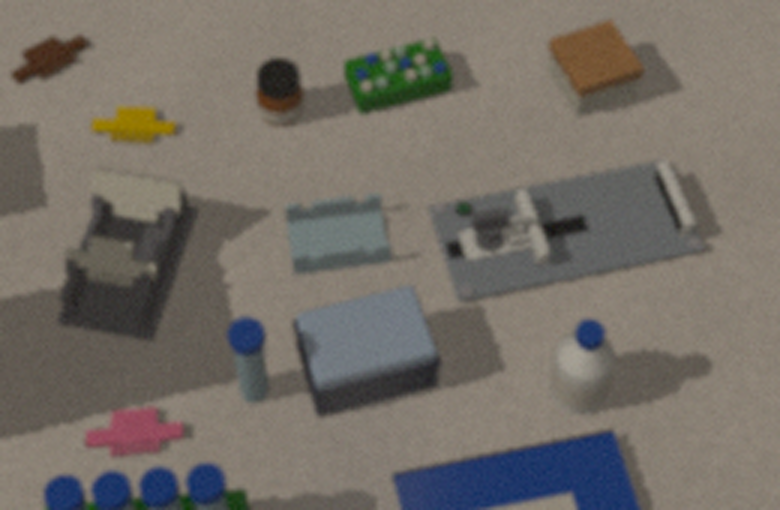

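View pics/d1.png

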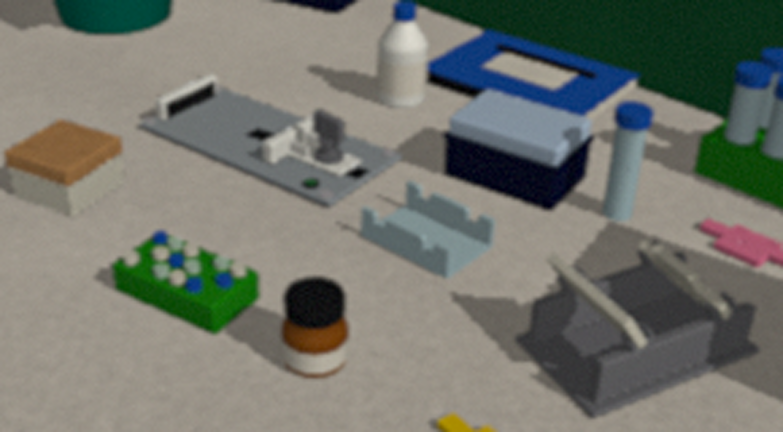

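```bash
python3 - <<'E'
from h import *
def P(x,y,z,l): print(l,np.round(onz("scene",200+x/3,140+y/3,z),3))
P(292,270,0.0,"tray botleft"),P(390,262,0,"tray botright")
P(287,207,.03,"tray topleft");P(378,197,.03,"tray topright")
for a in [(433,207),(660,163),(710,247),(465,298)]: P(*a,.01,"caster")
P(153,338,0,"rack");P(60,322,0,"rack")
P(110,240,.08,"comb tab");P(140,180,.08,"spare")
P(515,225,.0635,"knob");P(487,240,.0635,"knob b")
print(tcp())
E
```

```text
tray botleft [ 0.553 -0.153  0.   ]
tray botright [ 0.552 -0.052  0.   ]
tray topleft [ 0.494 -0.153  0.03 ]
tray topright [ 0.49  -0.058  0.03 ]
caster [ 0.494 -0.     0.01 ]
caster [0.459 0.249 0.01 ]
caster [0.571 0.279 0.01 ]
caster [0.609 0.019 0.01 ]
rack [ 0.62  -0.296  0.   ]
rack [ 0.593 -0.389  0.   ]
comb tab [ 0.553 -0.328  0.08 ]
spare [ 0.483 -0.299  0.08 ]
knob [0.561 0.073 0.063]
knob b [0.576 0.043 0.064]
[[-9.01387961e-01  4.33011756e-01 -7.49883229e-04  2.48767070e-01]
 [ 4.33012364e-01  9.01387280e-01 -1.12428662e-03  5.17979079e-01]
 [ 1.89105881e-04 -1.33812713e-03 -9.99999087e-01  2.30646612e-01]
 [ 0.00000000e+00  0.00000000e+00  0.00000000e+00  1.00000000e+00]]
```

```bash
cat >> h.py <<'E'
def pose(x,y,z,yaw,tilt=0):
    # tool down, tool y at yaw(deg), then turn tilt deg about tool x
    c,s=np.cos(np.radians(yaw)),np.sin(np.radians(yaw))
    Y=np.array([c,s,0]);Z=np.array([0,0,-1.]);X=np.cross(Y,Z)
    M=np.column_stack([X,Y,Z])@R.from_rotvec([np.radians(tilt),0,0]).as_matrix()
    T=np.eye(4);T[:3,:3]=M;T[:3,3]=[x,y,z];return T
def rows(G,n,f,T0=None,nr=1):
    T=tcp() if T0 is None else T0.copy()
    rv=R.from_matrix(T[:3,:3].T@G[:3,:3]).as_rotvec();p0=T[:3,3].copy();R0=T[:3,:3].copy()
    out=[]
    for i in range(1,n+1):
        Ri=R0@R.from_rotvec(rv*i/n).as_matrix();pi=p0+(G[:3,3]-p0)*i/n
        w=np.round(np.degrees(R.from_matrix(T[:3,:3].T@Ri).as_rotvec()),nr)
        t=np.round(1000*T[:3,:3].T@(pi-T[:3,3]),nr)
        out+=list(w)+list(t)+[f]
        T[:3,3]+=T[:3,:3]@t/1000;T[:3,:3]=T[:3,:3]@R.from_rotvec(np.radians(w)).as_matrix()
    print([float(v)+0 for v in out]);return T
E
python3 - <<'E'
from h import *
rows(pose(.53,.08,.30,8),12,1)
E
```

```text
[0.0, 0.0, 4.7, -36.9, -22.8, -5.8, 1.0, 0.0, 0.0, 4.7, -38.7, -19.6, -5.7, 1.0, 0.0, 0.0, 4.7, -40.1, -16.4, -5.8, 1.0, 0.0, 0.0, 4.7, -41.4, -13.1, -5.7, 1.0, 0.0, 0.0, 4.7, -42.3, -9.7, -5.8, 1.0, 0.0, 0.0, 4.7, -42.9, -6.1, -5.7, 1.0, 0.0, 0.0, 4.7, -43.3, -2.6, -5.8, 1.0, 0.0, 0.0, 4.7, -43.4, 1.0, -5.7, 1.0, 0.0, 0.0, 4.7, -43.2, 4.5, -5.8, 1.0, 0.0, 0.0, 4.7, -42.6, 8.0, -5.8, 1.0, -0.1, 0.0, 4.6, -41.8, 11.5, -5.7, 1.0, 0.0, 0.0, 4.7, -40.8, 14.8, -5.7, 1.0]
```

{"op": "drive_tool", "data": {
  "targets": [0,0,4.7,-37,-23,-6,1,0,0,4.7,-39,-20,-6,1,0,0,4.7,-40,-16,-6,1,0,0,4.7,-41,-13,-6,1,0,0,4.7,-42,-10,-6,1,0,0,4.7,-43,-6,-6,1,0,0,4.7,-43,-3,-6,1,0,0,4.7,-43,1,-6,1,0,0,4.7,-43,5,-6,1,0,0,4.7,-43,8,-6,1,0,0,4.7,-42,11,-6,1,0,0,4.7,-41,15,-6,1]
}}

```text
clock: 1.65
position: [0.5299, 0.0788, 0.3033]
ee_rot: [-0.0, 0.657, 0.753, -0.0]
contact_force: [0.5, 0.2, 0.7]
width: 0.0852
```

```bash
python3 - <<'E'
from h import *
print(tcp().round(3),get_state()["clock"],get_state()["qpos"].round(2));T=tcp();np.save("TA.npy",T)
a=get_image("wrist")[:,:,::-1];cv2.imwrite("pics/wA.png",a)
E
```

```text
[[-0.135  0.991 -0.     0.53 ]
 [ 0.991  0.135  0.     0.079]
 [ 0.    -0.    -1.     0.303]
 [ 0.     0.     0.     1.   ]] 1.65 [ 0.02  0.18  1.45  0.    1.5  -0.12]
```

View pics/wA.png

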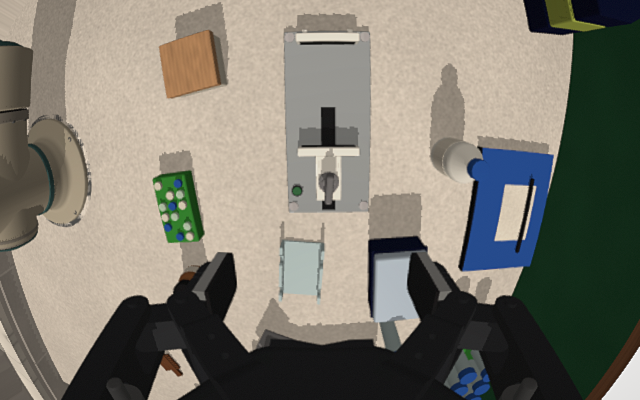

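```bash
python3 - <<'E'
from h import *
a=cv2.imread("pics/wA.png");crop(a,270,10,400,220,2.8,"pics/wA1.png");crop(a,260,110,390,320,2.8,"pics/wA2.png")
b=np.hstack([cv2.imread("pics/wA1.png"),cv2.imread("pics/wA2.png")]);cv2.imwrite("pics/wA3.png",b)
E
```

```text
(no output)
```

View pics/wA3.png

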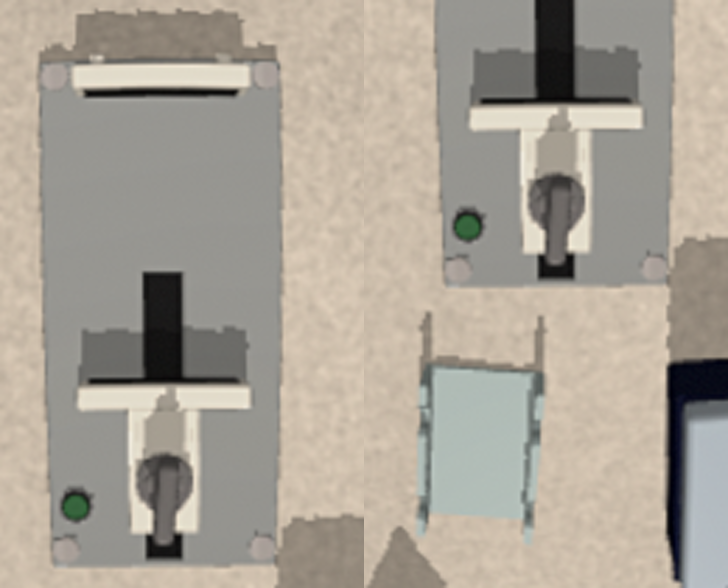

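```bash
python3 - <<'E'
from h import *
T=np.load("TA.npy")
def L(x,y,z,l):
    p=onz("wrist",270+x/2.8,10+y/2.8,z,T);print(l,p.round(4));return p
def Q(x,y,z,l):
    p=onz("wrist",260+(x-364)/2.8,110+y/2.8,z,T);print(l,p.round(4));return p
c=[L(*a,.01,"deck") for a in [(40,62),(282,60),(282,565),(52,566)]]
m=sum(c)/4;d=(c[0]+c[1]-c[2]-c[3]);print("centre",m,"yaw",np.degrees(np.arctan2(d[1],d[0])),np.linalg.norm(d)/2,np.linalg.norm(c[0]-c[1]),np.linalg.norm(c[2]-c[3]))
L(73,90,.034,"fix in");L(250,88,.034,"fix in")
L(78,388,.034,"mov in");L(250,387,.034,"mov in")
L(163,545,.0635,"wing end");L(165,457,.0635,"wing other?")
Q(432,367,.004,"tray fl");Q(543,375,.004,"");Q(525,518,.004,"");Q(430,512,.004,"")
Q(418,366,.03,"top?");Q(545,372,.03,"")
Q(420,533,.03,"top?");Q(528,542,.03,"")
E
```

```text
deck [0.4541 0.2523 0.01  ]
deck [0.5726 0.2704 0.01  ]
deck [0.6141 0.0098 0.01  ]
deck [ 0.4919 -0.0074  0.01  ]
centre [0.5331615  0.13126849 0.01      ] yaw 98.65183989433687 0.2631822662451517 0.11984384168809849 0.12342274191590974
fix in [0.4751 0.2346 0.034 ]
fix in [0.5566 0.2473 0.034 ]
mov in [0.496  0.0928 0.034 ]
mov in [0.5775 0.1047 0.034 ]
wing end [0.5454 0.0298 0.0635]
wing other? [0.5404 0.0713 0.0635]
tray fl [ 0.4895 -0.059   0.004 ]
 [ 0.552  -0.0551  0.004 ]
 [ 0.5548 -0.1538  0.004 ]
 [ 0.4966 -0.1582  0.004 ]
top? [ 0.4838 -0.0469  0.03  ]
 [ 0.5509 -0.0408  0.03  ]
top? [ 0.4933 -0.156   0.03  ]
 [ 0.5567 -0.1527  0.03  ]
```

```bash
python3 - <<'E'
from h import *
T=np.load("TA.npy")
for u,v,z in [(369,240,.05),(369,240,.068),(375,250,.068),(373,318,.068),(370,313,.05),(426,238,.05)]: print(u,v,z,onz("wrist",u,v,z,T).round(4))
rows(pose(.523,-.1065,.14,3.5),6,1)
E
```

```text
369 240 0.05 [ 0.6111 -0.019   0.05  ]
369 240 0.068 [ 0.6069 -0.0111  0.068 ]
375 250 0.068 [ 0.6182 -0.0251  0.068 ]
373 318 0.068 [ 0.6411 -0.1434  0.068 ]
370 313 0.05 [ 0.6396 -0.1476  0.05  ]
426 238 0.05 [ 0.6952 -0.0062  0.05  ]
[0.0, 0.1, 0.7, -29.4, -5.8, 27.4, 1.0, 0.1, 0.0, 0.6, -29.5, -5.4, 27.4, 1.0, 0.0, 0.1, 0.7, -29.6, -5.1, 27.4, 1.0, 0.0, 0.0, 0.7, -29.7, -4.7, 27.3, 1.0, 0.1, 0.1, 0.6, -29.8, -4.3, 27.4, 1.0, 0.0, 0.0, 0.7, -29.8, -4.0, 27.3, 1.0]
```

{"op": "drive_tool", "data": {
  "targets": [0,0,0.7,-29.5,-5.8,27.4,1,0,0,0.7,-29.5,-5.4,27.4,1,0,0,0.7,-29.6,-5,27.4,1,0,0,0.7,-29.7,-4.7,27.3,1,0,0,0.7,-29.8,-4.3,27.4,1,0,0,0.7,-29.8,-4,27.3,1,0,0,0,0,0,0,1]
}}

```text
clock: 2.58
position: [0.5178, -0.1008, 0.1368]
ee_rot: [-0.002, 0.685, 0.729, -0.001]
contact_force: [-0.0, 0.1, -0.8]
width: 0.0856
```

```bash
python3 - <<'E'
from h import *
T=tcp();np.save("TB.npy",T);print(T.round(3))
a=get_image("wrist")[:,:,::-1];cv2.imwrite("pics/wB.png",a)
E
```

```text
[[-0.063  0.998 -0.005  0.518]
 [ 0.998  0.063  0.001 -0.101]
 [ 0.002 -0.005 -1.     0.137]
 [ 0.     0.     0.     1.   ]]
```

View pics/wB.png

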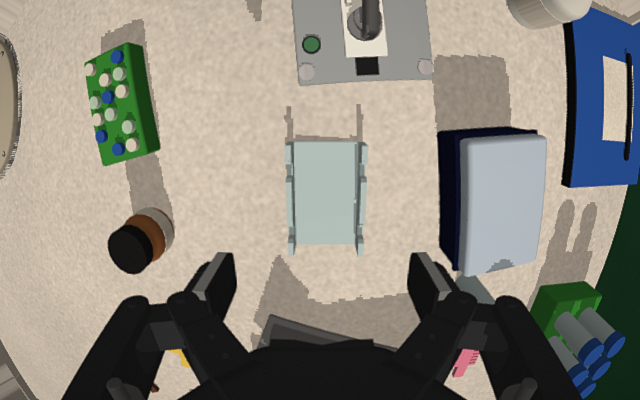

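```bash
python3 - <<'E'
from h import *
a=cv2.imread("pics/wB.png");crop(a,270,90,390,270,3.3,"pics/wB1.png")
E
```

```text
(no output)
```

View pics/wB1.png

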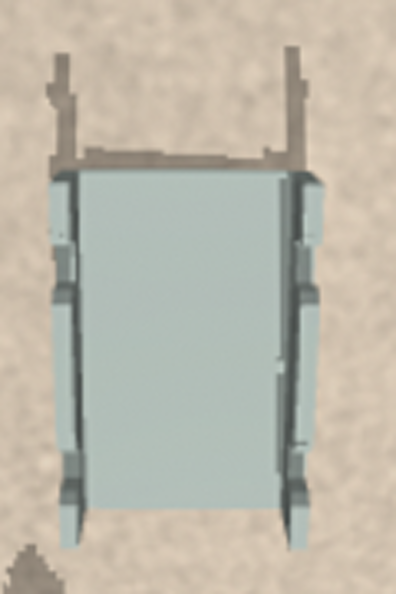

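```bash
python3 - <<'E'
from h import *
T=np.load("TB.npy")
p=[onz("wrist",270+x/3.3,90+y/3.3,.03,T) for x,y in [(50,182),(323,184),(308,549),(60,548)]]
for q in p: print(q.round(4))
c=sum(p)/4;d=p[0]+p[1]-p[2]-p[3];print(c,np.degrees(np.arctan2(d[1],d[0])),np.linalg.norm(d)/2,np.linalg.norm(p[0]-p[1]),np.linalg.norm(p[3]-p[2]))
q=[onz("wrist",270+x/3.3,90+y/3.3,.004,T) for x,y in [(78,172),(285,172),(280,507),(85,508)]]
for r in q: print(r.round(4))
print(sum(q)/4)
E
```

```text
[ 0.4852 -0.0586  0.03  ]
[ 0.5522 -0.0547  0.03  ]
[ 0.5589 -0.1543  0.03  ]
[ 0.4907 -0.1584  0.03  ]
[ 0.52178401 -0.1064969   0.03      ] 93.49394588456552 0.09990514398607968 0.0671238952686549 0.06829346060729179
[ 0.4897 -0.0589  0.004 ]
[ 0.5456 -0.0553  0.004 ]
[ 0.5535 -0.1541  0.004 ]
[ 0.4955 -0.1582  0.004 ]
[ 0.52109164 -0.10662836  0.004     ]
```

```bash
python3 - <<'E'
from h import *
rows(pose(.5218,-.1065,.006,3.5),8,1)
E
```

```text
[0.0, 0.0, 0.0, -0.9, 0.3, 16.5, 1.0, 0.0, 0.0, 0.0, -0.8, 0.4, 16.5, 1.0, 0.0, 0.0, 0.1, -0.9, 0.3, 16.6, 1.0, -0.1, 0.0, 0.0, -0.9, 0.4, 16.5, 1.0, 0.0, -0.1, 0.0, -0.8, 0.3, 16.5, 1.0, 0.0, 0.0, 0.0, -0.9, 0.3, 16.5, 1.0, 0.0, 0.0, 0.0, -0.8, 0.4, 16.6, 1.0, 0.0, 0.0, 0.1, -0.8, 0.3, 16.5, 1.0]
```

{"op": "drive_tool", "data": {
  "targets": [-0.2,-0.1,0.1,-0.9,0.3,16.5,1,0,0,0,-0.9,0.4,16.5,1,0,0,0,-0.9,0.3,16.5,1,0,0,0,-0.9,0.4,16.5,1,0,0,0,-0.8,0.3,16.5,1,0,0,0,-0.8,0.4,16.5,1,0,0,0,-0.8,0.3,16.5,1,0,0,0,-0.8,0.3,16.5,1,0,0,0,0,0,0,1]
}}

```text
clock: 3.75
position: [0.5233, -0.1056, 0.0072]
ee_rot: [0.001, 0.684, 0.73, 0.001]
contact_force: [-0.4, 0.1, 0.4]
width: 0.0857
```

{"op": "drive_tool", "data": {
  "targets": [0,0,0,0,0,0,0.6,0,0,0,0,0,0,0.6,0,0,0,0,0,0,0.6,0,0,0,0,0,0,0.6],
  "grip_force": 25
}}

```text
clock: 4.25
position: [0.5239, -0.1064, 0.0084]
ee_rot: [0.002, 0.684, 0.729, 0.001]
contact_force: [-0.5, 2.2, 6.5]
width: 0.0673
```

```bash
python3 - <<'E'
from h import *
print(get_state()["qpos"].round(2))
T=rows(pose(.5239,-.1064,.11,3.5),4,.6)
T=rows(pose(.5243,.1882,.11,8.5),8,.6,T)
E
```

```text
[-0.33  0.44  1.9   0.    0.8  -0.39]
[0.1, 0.0, 0.0, 0.0, 0.1, -25.4, 0.6, 0.1, 0.0, 0.1, -0.1, 0.1, -25.4, 0.6, 0.0, 0.1, 0.0, 0.0, 0.1, -25.4, 0.6, 0.1, 0.0, 0.0, 0.0, 0.0, -25.4, 0.6]
[0.0, 0.0, -0.6, 36.8, 2.3, 0.0, 0.6, 0.0, 0.0, -0.6, 36.7, 2.7, 0.0, 0.6, 0.0, 0.0, -0.7, 36.7, 3.1, 0.0, 0.6, 0.0, 0.0, -0.6, 36.6, 3.6, 0.0, 0.6, 0.0, 0.0, -0.6, 36.6, 3.9, 0.0, 0.6, 0.0, 0.0, -0.6, 36.6, 4.3, 0.0, 0.6, 0.0, 0.0, -0.6, 36.5, 4.7, 0.0, 0.6, 0.0, 0.0, -0.7, 36.5, 5.1, 0.0, 0.6]
```

{"op": "drive_tool", "data": {
  "targets": [0.1,0.1,0,0,0,-12,0.6,0.1,0,0,0,0.1,-30,0.6,0.1,0,0,0,0.1,-30,0.6,0,0,0,0,0,-30,0.6,0,0,-0.6,36.8,2.3,0,0.6,0,0,-0.6,36.7,2.7,0,0.6,0,0,-0.7,36.7,3.1,0,0.6,0,0,-0.6,36.6,3.6,0,0.6,0,0,-0.6,36.6,3.9,0,0.6,0,0,-0.6,36.6,4.3,0,0.6,0,0,-0.6,36.5,4.7,0,0.6,0,0,-0.7,36.5,5.1,0,0.6]
}}

```text
clock: 5.75
position: [0.5233, 0.189, 0.1098]
ee_rot: [-0.0, 0.652, 0.758, -0.0]
contact_force: [1.1, 0.3, -1.3]
width: 0.0677
```

{"op": "drive_tool", "data": {
  "targets": [0,0,0,0,0,0,0.6]
}}

```text
clock: 5.88
position: [0.5233, 0.1901, 0.1097]
ee_rot: [-0.001, 0.651, 0.759, 0.0]
contact_force: [-0.3, -0.7, -2.5]
width: 0.0672
```

```bash
python3 - <<'E'
from h import *
T=tcp();np.save("TC.npy",T);print(T.round(4))
a=get_image("wrist")[:,:,::-1];cv2.imwrite("pics/wC.png",a)
E
```

```text
[[-1.533e-01  9.882e-01 -6.000e-04  5.233e-01]
 [ 9.882e-01  1.533e-01  8.000e-04  1.901e-01]
 [ 9.000e-04 -5.000e-04 -1.000e+00  1.097e-01]
 [ 0.000e+00  0.000e+00  0.000e+00  1.000e+00]]
```

View pics/wC.png

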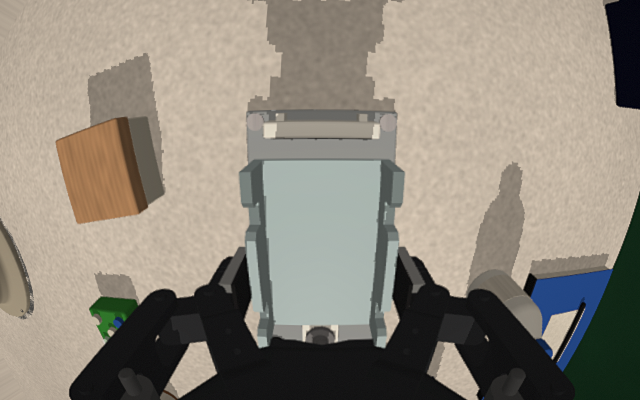

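```bash
python3 - <<'E'
from h import *
a=cv2.imread("pics/wC.png");crop(a,230,90,420,210,4,"pics/wC1.png")
E
```

```text
(no output)
```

View pics/wC1.png

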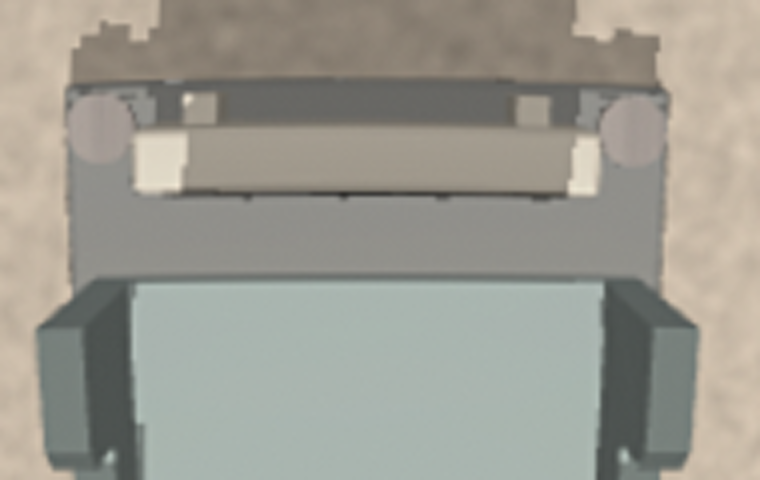

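```bash
python3 - <<'E'
from h import *
T=np.load("TC.npy")
f=lambda x,y,z: onz("wrist",230+x/4,90+y/4,z,T)
a,b=f(133,193,.034),f(600,195,.034);print("in",a.round(4),b.round(4),np.linalg.norm(a-b),(a+b)/2,np.degrees(np.arctan2(*(b-a)[[1,0]])))
a,b=f(135,130,.034),f(600,130,.034);print("out",a.round(4),b.round(4),np.linalg.norm(a-b),(a+b)/2,np.degrees(np.arctan2(*(b-a)[[1,0]])))
a,b=f(68,90,.01),f(667,90,.01);print("deck",a.round(4),b.round(4),np.linalg.norm(a-b),(a+b)/2,np.degrees(np.arctan2(*(b-a)[[1,0]])))
a,b=f(40,328,.131),f(697,325,.131);print("tray",a.round(4),b.round(4),np.linalg.norm(a-b),(a+b)/2,np.degrees(np.arctan2(*(b-a)[[1,0]])))
a,b=f(130,281,.103),f(605,281,.103);print("tray floor",a.round(4),b.round(4),np.linalg.norm(a-b),(a+b)/2)
E
```

```text
in [0.4743 0.2365 0.034 ] [0.5564 0.2488 0.034 ] 0.08298953114921964 [0.51536362 0.24265166 0.034     ] 8.590581140357656
out [0.4733 0.2477 0.034 ] [0.5543 0.2603 0.034 ] 0.08196449880483629 [0.51377798 0.25399157 0.034     ] 8.844621406694147
deck [0.4546 0.2521 0.01  ] [0.5708 0.2702 0.01  ] 0.11762250186072325 [0.51267999 0.26111191 0.01      ] 8.844429916303971
tray [0.483  0.2342 0.131 ] [0.5492 0.2448 0.131 ] 0.06700277846846477 [0.51609572 0.23953884 0.131     ] 9.11662362216338
tray floor [0.4872 0.2346 0.103 ] [0.545  0.2436 0.103 ] 0.058497301731511034 [0.51606992 0.23912182 0.103     ]
```

{"op": "drive_tool", "data": {
  "targets": [0,0,0,-0.3,0,15,0.6,0,0,0,-0.3,0,20,0.6,0,0,0,-0.3,0,20,0.6,0,0,0,-0.3,0,15,0.6,0,0,0,0,0,10,0.6,0,0,0,0,0,6,0.6,0,0,0,0,0,3,0.6,0,0,0,0,0,0,0.6]
}}

```text
clock: 6.92
position: [0.5235, 0.1868, 0.0203]
ee_rot: [-0.0, 0.652, 0.758, -0.0]
contact_force: [0.2, -0.4, -1.2]
width: 0.0674
```

{"op": "drive_tool", "data": {
  "targets": [0,0,0,0,0,1,0.6,0,0,0,0,0,1,0.6,0,0,0,0,0,0,0.6]
}}

```text
clock: 7.3
position: [0.5235, 0.1869, 0.0185]
ee_rot: [-0.0, 0.652, 0.758, -0.0]
contact_force: [-0.7, 1.0, 1.1]
width: 0.0677
```

{"op": "drive_tool", "data": {
  "targets": [0,0,0,0,0,0.5,0.6,0,0,0,0,0,0,1,0,0,0,0,0,0,1,0,0,0,0,0,0,1]
}}

```text
clock: 7.8
position: [0.5232, 0.1867, 0.0174]
ee_rot: [-0.001, 0.652, 0.758, -0.001]
contact_force: [0.3, 0.2, -0.3]
width: 0.0853
```

{"op": "drive_tool", "data": {
  "targets": [0,0,0,0,0,-15,1,0,0,0,0,0,-25,1,0,0,0,-10,0,-30,1,0,0,0,-25,0,-25,1,0,0,0,-25,0,-20,1,0,0,0,-25,0,0,1,0,0,0,-25,0,0,0.6,0,0,0,0,0,0,0.6]
}}

```text
clock: 8.8
position: [0.5405, 0.0767, 0.1336]
ee_rot: [-0.0, 0.653, 0.758, -0.0]
contact_force: [0.3, 1.2, -0.7]
width: 0.0523
```

```bash
python3 - <<'E'
from h import *
T=tcp();np.save("TD.npy",T);print(T.round(4))
a=get_image("wrist")[:,:,::-1];cv2.imwrite("pics/wD.png",a)
crop(a,210,90,430,390,2,"pics/wD1.png")
E
```

```text
[[-1.479e-01  9.890e-01 -2.000e-04  5.405e-01]
 [ 9.890e-01  1.479e-01 -2.000e-04  7.670e-02]
 [-2.000e-04 -2.000e-04 -1.000e+00  1.336e-01]
 [ 0.000e+00  0.000e+00  0.000e+00  1.000e+00]]
```

View pics/wD.png

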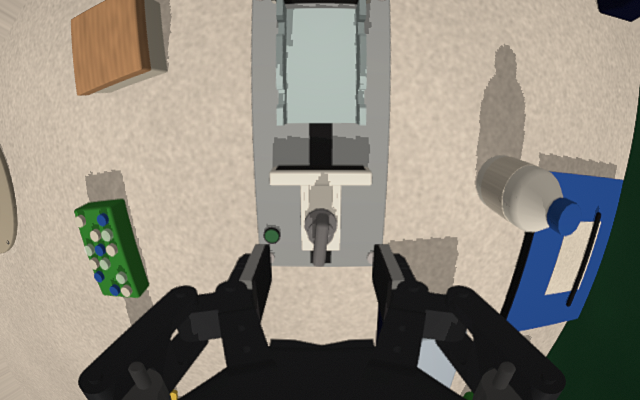

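Tray sits on the deck, square. Now the knob closely.

```bash
python3 - <<'E'
from h import *
a=cv2.imread("pics/wD.png");crop(a,250,110,390,280,3.5,"pics/wD2.png")
E
```

```text
(no output)
```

View pics/wD2.png

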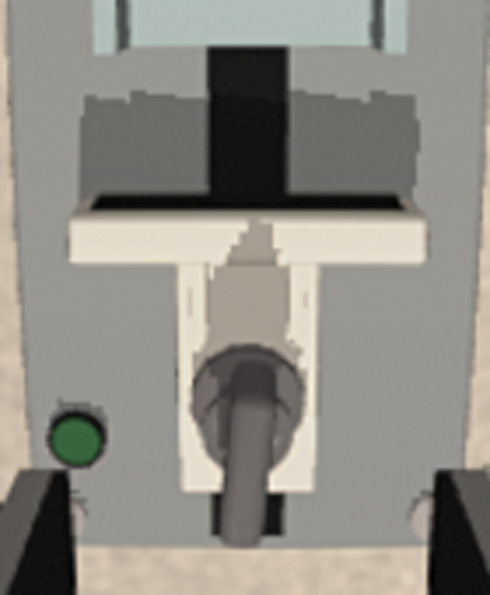

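```bash
python3 - <<'E'
from h import *
T=np.load("TD.npy")
f=lambda x,y,z: onz("wrist",250+x/3.5,110+y/3.5,z,T)
a,b=f(70,214,.034),f(425,214,.034);print("wall in",a.round(4),b.round(4),(a+b)/2,np.degrees(np.arctan2(*(b-a)[[1,0]])))
m=(a+b)/2
yaw=np.radians(98.7);cx=np.array([np.cos(yaw),np.sin(yaw)])
print("knob pred",m[:2]-.052*cx)
p,q=f(254,400,.0635),f(240,543,.0635);print("wing",p.round(4),q.round(4),(p+q)/2,np.linalg.norm(p-q),np.degrees(np.arctan2(*(p-q)[[1,0]])))
F=np.array([.5153,.2424]);print("gap",np.dot(F-m[:2],cx))
E
```

```text
wall in [0.4961 0.0944 0.034 ] [0.5768 0.1065 0.034 ] [0.53641885 0.10044373 0.034     ] 8.516388185410614
knob pred [0.54428441 0.04904205]
wing [0.5429 0.0672 0.0635] [0.5449 0.0325 0.0635] [0.54390872 0.04987305 0.0635    ] 0.03474920151753778 93.43276217356515
gap 0.14351735791760628
```

```bash
python3 - <<'E'
from h import *
rows(pose(.5442,.0495,.040,3.6),7,.6)
E
```

```text
[0.0, 0.0, 0.7, -4.1, 0.0, 13.3, 0.6, 0.0, 0.0, 0.7, -4.1, 0.0, 13.4, 0.6, 0.0, 0.0, 0.7, -4.0, 0.1, 13.3, 0.6, 0.0, 0.0, 0.7, -4.1, 0.1, 13.3, 0.6, 0.0, 0.0, 0.7, -4.1, 0.2, 13.4, 0.6, 0.0, 0.0, 0.7, -4.1, 0.2, 13.3, 0.6, 0.0, 0.0, 0.7, -4.0, 0.3, 13.4, 0.6]
```

{"op": "drive_tool", "data": {
  "targets": [0,0,0.7,-7,0,10,0.6,0,0,0.7,-7,0,13,0.6,0,0,0.7,-6,0.1,15,0.6,0,0,0.7,-4,0.1,15,0.6,0,0,0.7,-3,0.2,15,0.6,0,0,0.7,-1.5,0.2,14,0.6,0,0,0.7,0,0.3,11.5,0.6,0,0,0,0,0,0,0.6]
}}

```text
clock: 9.85
position: [0.5437, 0.0499, 0.038]
ee_rot: [-0.001, 0.684, 0.73, -0.001]
contact_force: [-0.5, -0.1, 0.4]
width: 0.0512
```

{"op": "drive_tool", "data": {
  "targets": [0,0,0,0,0,0,0,0,0,0,0,0,0,0,0,0,0,0,0,0,0,0,0,0,0,0,0,0],
  "grip_force": 40
}}

```text
clock: 10.35
position: [0.5437, 0.0498, 0.0398]
ee_rot: [-0.001, 0.684, 0.73, -0.001]
contact_force: [-2.6, -0.2, 6.4]
width: 0.0096
```

```bash
python3 - <<'E'
from h import *
s=get_state();print(s["position"],s["moment"],s["contact_force"],s["qpos"].round(2));T=tcp()
print(np.degrees(np.arctan2(T[1,1],T[0,1])))
a=get_image("wrist")[:,:,::-1];cv2.imwrite("pics/wE.png",a)
E
```

```text
[0.54374861 0.04977966 0.03979231] [-0.0093356   0.53721962 -0.02670566] [-2.60815922 -0.23477601  6.38147368] [-0.04  0.41  1.83 -0.    0.9  -0.1 ]
3.748608640072203
```

View pics/wE.png

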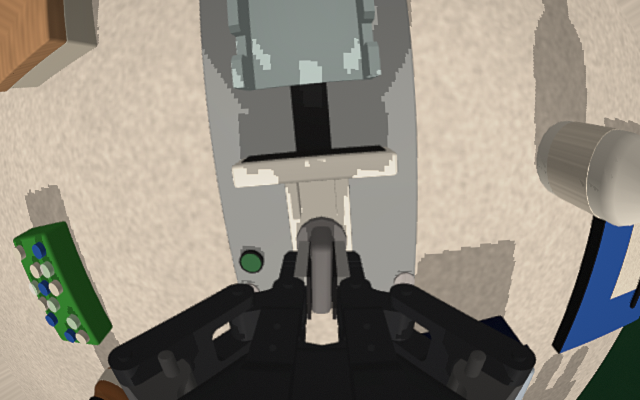

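{"op": "drive_tool", "data": {
  "targets": [0,0,0,3,-0.26,0,0,0,0,0,5,-0.43,0,0,0,0,0,6,-0.52,0,0,0,0,0,6,-0.52,0,0,0,0,0,6,-0.52,0,0,0,0,0,6,-0.52,0,0,0,0,0,4,-0.34,0,0,0,0,0,0,0,0,0]
}}

```text
clock: 11.4
position: [0.5385, 0.0851, 0.0398]
ee_rot: [-0.0, 0.683, 0.73, -0.001]
contact_force: [-2.7, -2.0, 5.5]
width: 0.0089
```

```bash
python3 - <<'E'
from h import *
s=get_state();print(s["position"],s["moment"],s["contact_force"]);T=tcp()
print(np.degrees(np.arctan2(T[1,1],T[0,1])))
a=get_image("wrist")[:,:,::-1];cv2.imwrite("pics/wF.png",a)
E
```

```text
[0.53850377 0.0851408  0.03980768] [-0.23454912  0.42277834 -0.05317328] [-2.72836809 -1.97333737  5.49961886]
3.7848159499134946
```

View pics/wF.png

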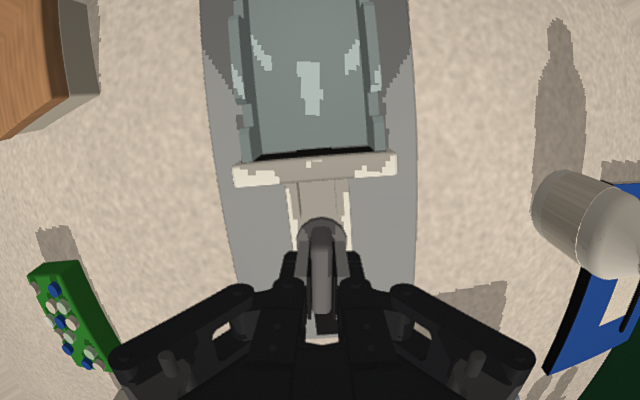

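{"op": "drive_tool", "data": {
  "targets": [0,0,0,2,-0.17,0,0,0,0,0,2,-0.17,0,0,0,0,0,1.5,-0.13,0,0,0,0,0,0,0,0,0]
}}

```text
clock: 11.95
position: [0.5378, 0.0899, 0.0398]
ee_rot: [0.0, 0.683, 0.73, -0.001]
contact_force: [-2.7, -2.9, 6.2]
width: 0.0092
```

{"op": "drive_tool", "data": {
  "targets": [0,0,0,1,-0.09,0,0,0,0,0,0.5,-0.04,0,0,0,0,0,0,0,0,0]
}}

```text
clock: 12.32
position: [0.5376, 0.0912, 0.0398]
ee_rot: [0.0, 0.683, 0.73, -0.001]
contact_force: [-1.8, -4.3, 4.9]
width: 0.0091
```

{"op": "drive_tool", "data": {
  "targets": [0,0,0,0.8,-0.07,0,0,0,0,0,0,0,0,0]
}}

```text
clock: 12.58
position: [0.5375, 0.092, 0.0398]
ee_rot: [0.0, 0.683, 0.73, -0.001]
contact_force: [-3.2, -5.1, 6.3]
width: 0.0087
```

{"op": "drive_tool", "data": {
  "targets": [0,0,0,0.8,-0.07,0,0,0,0,0,0,0,0,0]
}}

```text
clock: 12.82
position: [0.5374, 0.0928, 0.0398]
ee_rot: [0.0, 0.683, 0.73, -0.001]
contact_force: [-1.9, -3.6, 5.0]
width: 0.0092
```

{"op": "drive_tool", "data": {
  "targets": [0,0,0,0.8,-0.07,0,0,0,0,0,0,0,0,0]
}}

```text
clock: 13.08
position: [0.5373, 0.0934, 0.0398]
ee_rot: [0.0, 0.683, 0.73, -0.002]
contact_force: [-2.3, -3.5, 5.2]
width: 0.0093
```

{"op": "drive_tool", "data": {
  "targets": [0,0,0,1,-0.09,0,0,0,0,0,0,0,0,0]
}}

```text
clock: 13.32
position: [0.5373, 0.0936, 0.0398]
ee_rot: [0.001, 0.683, 0.73, -0.002]
contact_force: [-2.1, -9.0, 5.0]
width: 0.0086
```

{"op": "drive_tool", "data": {
  "targets": [0,0,0,1,-0.09,0,0,0,0,0,0,0,0,0]
}}

```text
clock: 13.58
position: [0.5373, 0.0936, 0.0398]
ee_rot: [0.002, 0.683, 0.731, -0.003]
contact_force: [-2.4, -9.5, 5.4]
width: 0.0091
```

```bash
python3 - <<'E'
from h import *
s=get_state();print(s["position"],s["moment"],s["contact_force"]);T=tcp();np.save("TG.npy",T)
print(np.degrees(np.arctan2(T[1,1],T[0,1])))
a=get_image("wrist")[:,:,::-1];cv2.imwrite("pics/wG.png",a)
b=get_image("scene")[:,:,::-1];crop(b,330,170,450,260,6,"pics/sG.png")
b=get_image("side")[:,:,::-1];crop(b,230,140,350,220,6,"pics/dG.png")
E
```

```text
[0.53727759 0.09364718 0.03982734] [-1.72327694e+00  3.05400604e-01  1.07490711e-03] [-2.40641127 -9.54536667  5.42033963]
3.891198230191015
```

View pics/wG.png

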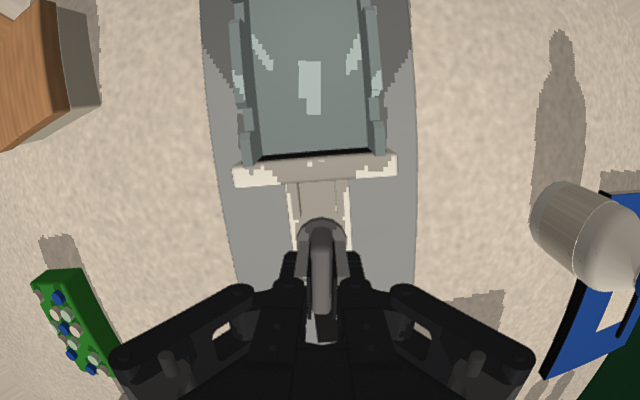

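View pics/sG.png

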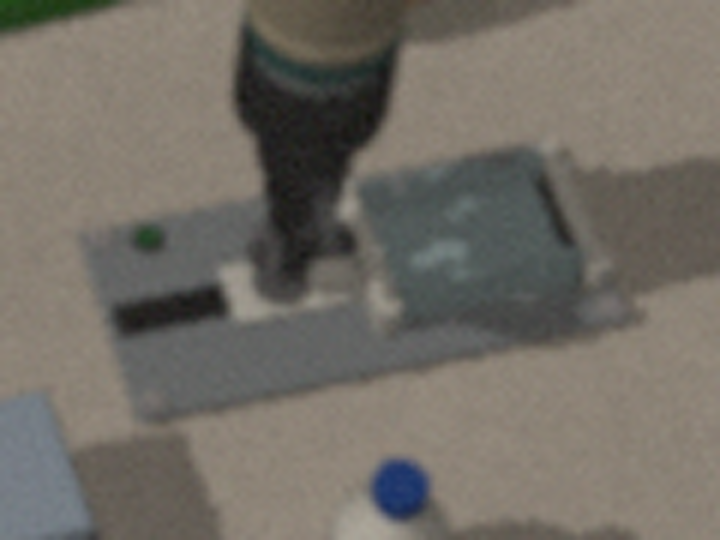

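View pics/dG.png

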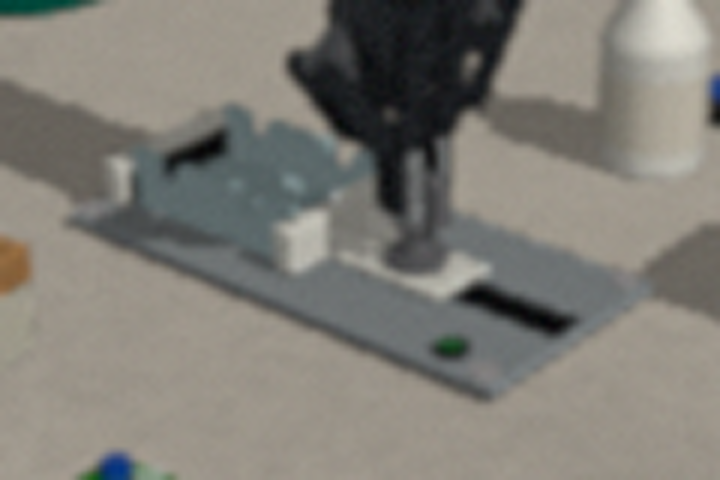

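{"op": "drive_tool", "data": {
  "targets": [0,0,0,0,0,0,0,0,0,6,0,0,0,0,0,0,7,0,0,0,0,0,0,7,0,0,0,0,0,0,7,0,0,0,0,0,0,0,0,0,0,0],
  "grip_force": 60
}}

```text
clock: 14.48
position: [0.5377, 0.0935, 0.0399]
ee_rot: [0.002, 0.835, 0.551, -0.002]
contact_force: [-1.5, -10.6, 5.1]
width: 0.0088
```

```bash
cat > st.py <<'E'
from h import *
s=get_state();T=tcp();print(s["clock"],"pos",s["position"].round(4),"F",s["contact_force"].round(1),"M",s["moment"].round(2),"yaw",np.degrees(np.arctan2(T[1,1],T[0,1])).round(2),"tilt",T[:2,2].round(4),"w",round(s["width"],4),s["qpos"].round(2))
E
python3 st.py
```

```text
14.475 pos [0.5377 0.0935 0.0399] F [ -1.5 -10.6   5.1] M [-1.78  0.21 -0.04] yaw -23.15 tilt [-0.0005 -0.0059] w 0.0088 [ 0.05  0.41  1.84 -0.01  0.9   0.46]
```

Turning as expected; remaining ≈40°.

{"op": "drive_tool", "data": {
  "targets": [0,0,7,0,0,0,0,0,0,7,0,0,0,0,0,0,7,0,0,0,0,0,0,7,0,0,0,0,0,0,7,0,0,0,0,0,0,4,0,0,0,0,0,0,0,0,0,0,0]
}}

```text
clock: 15.35
position: [0.5381, 0.0931, 0.0399]
ee_rot: [0.003, 0.971, 0.241, -0.001]
contact_force: [-0.5, -12.4, 5.1]
width: 0.0088
```

```bash
python3 st.py
```

```text
15.35 pos [0.5381 0.0931 0.0399] F [ -0.5 -12.4   5.1] M [-2.02  0.14 -0.07] yaw -62.11 tilt [ 0.0002 -0.0067] w 0.0088 [ 0.05  0.41  1.84 -0.01  0.9   1.14]
```

{"op": "drive_tool", "data": {
  "targets": [0,0,2,0,0,0,0,0,0,2,0,0,0,0,0,0,2,0,0,0,0,0,0,0,0,0,0,0]
}}

```text
clock: 15.85
position: [0.5379, 0.093, 0.04]
ee_rot: [0.004, 0.981, 0.193, -0.001]
contact_force: [-0.9, -10.2, 5.9]
width: 0.0086
```

```bash
python3 st.py
```

```text
15.85 pos [0.5379 0.093  0.04  ] F [ -0.9 -10.2   5.9] M [-1.86  0.24  1.43] yaw -67.77 tilt [-0.     -0.0081] w 0.0086 [ 0.05  0.41  1.84 -0.01  0.9   1.24]
```

{"op": "drive_tool", "data": {
  "targets": [0,0,-3,0,0,0,0,0,0,0,0,0,0,0.5,0,0,0,0,0,0,0.5,0,0,0,0,0,-10,0.5,0,0,0,0,0,-30,0.5,0,0,0,0,0,-40,0.5,0,0,0,0,0,-40,0.5]
}}

```text
clock: 16.73
position: [0.5374, 0.0972, 0.1608]
ee_rot: [-0.0, 0.977, 0.214, -0.001]
contact_force: [-0.6, 0.3, 0.2]
width: 0.0428
```

```bash
python3 st.py;python3 - <<'E'
from h import *
T=tcp();np.save("TH.npy",T)
a=get_image("wrist")[:,:,::-1];cv2.imwrite("pics/wH.png",a)
rows(pose(.44,-.20,.30,-16),12,.5)
E
```

```text
16.725 pos [0.5374 0.0972 0.1608] F [-0.6  0.3  0.2] M [ 0.02 -0.02  0.03] yaw -65.25 tilt [-0.0012  0.0003] w 0.0428 [0.05 0.28 1.68 0.   1.18 1.19]
[0.0, 0.0, -4.1, -17.9, 19.0, -11.2, 0.5, 0.1, -0.1, -4.1, -19.2, 17.7, -11.3, 0.5, 0.0, 0.0, -4.1, -20.5, 16.3, -11.2, 0.5, 0.0, 0.0, -4.1, -21.6, 14.7, -11.2, 0.5, 0.1, -0.1, -4.1, -22.5, 13.2, -11.2, 0.5, 0.0, 0.0, -4.1, -23.5, 11.5, -11.2, 0.5, 0.0, 0.0, -4.1, -24.2, 9.8, -11.2, 0.5, 0.1, -0.1, -4.1, -24.9, 8.0, -11.2, 0.5, 0.0, 0.0, -4.1, -25.4, 6.2, -11.2, 0.5, 0.0, 0.0, -4.1, -25.8, 4.4, -11.2, 0.5, 0.1, -0.1, -4.1, -26.0, 2.5, -11.1, 0.5, 0.0, 0.0, -4.1, -26.2, 0.7, -11.2, 0.5]
```

View pics/wH.png

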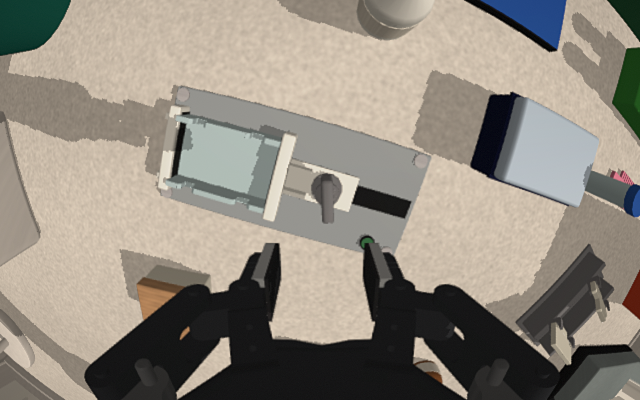

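```bash
python3 - <<'E'
from h import *
a=cv2.imread("pics/wH.png");crop(a,150,75,360,240,3.7,"pics/wH1.png")
E
```

```text
(no output)
```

View pics/wH1.png

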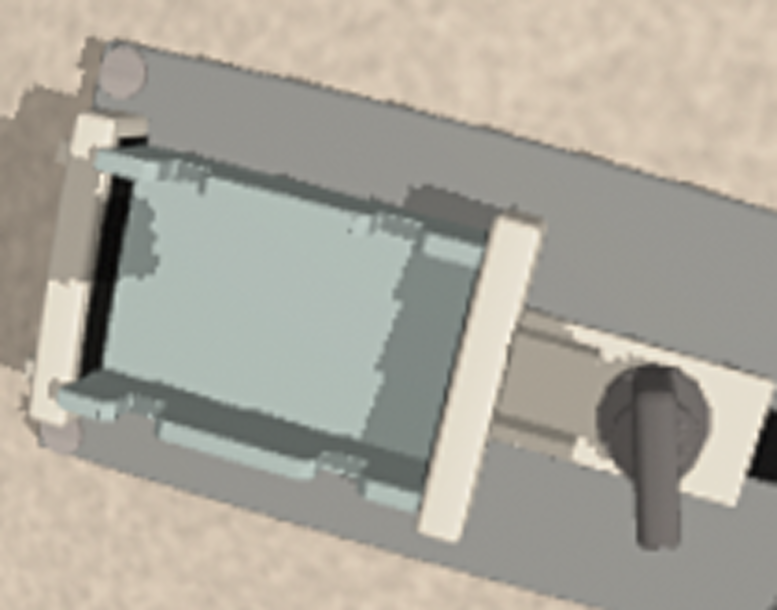

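```bash
python3 - <<'E'
from h import *
rows(pose(.51,-.30,.27,-16),12,.5)
E
```

```text
[0.0, 0.0, -4.1, -16.1, 29.0, -8.7, 0.5, 0.1, -0.1, -4.1, -18.2, 27.8, -8.7, 0.5, 0.0, 0.0, -4.1, -20.1, 26.4, -8.7, 0.5, 0.0, 0.0, -4.1, -22.0, 24.9, -8.6, 0.5, 0.1, -0.1, -4.1, -23.6, 23.3, -8.7, 0.5, 0.0, 0.0, -4.1, -25.3, 21.5, -8.7, 0.5, 0.0, 0.0, -4.1, -26.8, 19.7, -8.7, 0.5, 0.1, -0.1, -4.1, -28.1, 17.6, -8.7, 0.5, 0.0, 0.0, -4.1, -29.3, 15.6, -8.7, 0.5, 0.0, 0.0, -4.1, -30.4, 13.5, -8.7, 0.5, 0.1, -0.1, -4.1, -31.2, 11.3, -8.6, 0.5, 0.0, 0.0, -4.1, -32.0, 9.0, -8.7, 0.5]
```

{"op": "drive_tool", "data": {
  "targets": [0,0,-4.1,-16,29,-9,0.5,0,0,-4.1,-18,28,-9,0.5,0,0,-4.1,-20,26.5,-9,0.5,0,0,-4.1,-22,25,-9,0.5,0,0,-4.1,-23.5,23,-9,0.5,0,0,-4.1,-25.5,21.5,-9,0.5,0,0,-4.1,-27,20,-9,0.5,0,0,-4.1,-28,17.5,-9,0.5,0,0,-4.1,-29.5,15.5,-9,0.5,0,0,-4.1,-30.5,13.5,-9,0.5,0,0,-4.1,-31,11.5,-9,0.5,0,0,-4.1,-32,9,-9,0.5]
}}

```text
clock: 18.27
position: [0.5077, -0.3015, 0.2679]
ee_rot: [-0.0, 0.798, 0.602, -0.0]
contact_force: [0.1, -0.4, -0.0]
width: 0.0426
```

```bash
python3 st.py;python3 - <<'E'
from h import *
T=tcp();np.save("TI.npy",T)
a=get_image("wrist")[:,:,::-1];cv2.imwrite("pics/wI.png",a)
crop(a,220,60,440,260,3.4,"pics/wI1.png")
E
```

```text
18.275 pos [ 0.5077 -0.3015  0.2679] F [ 0.1 -0.4 -0. ] M [-0.02 -0.03  0.03] yaw -15.91 tilt [-0.0008 -0.0002] w 0.0426 [-0.65  0.28  1.41 -0.    1.45 -0.38]
```

View pics/wI.png

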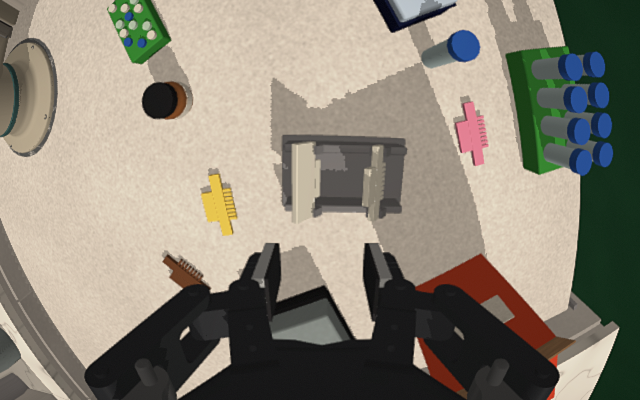

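View pics/wI1.png

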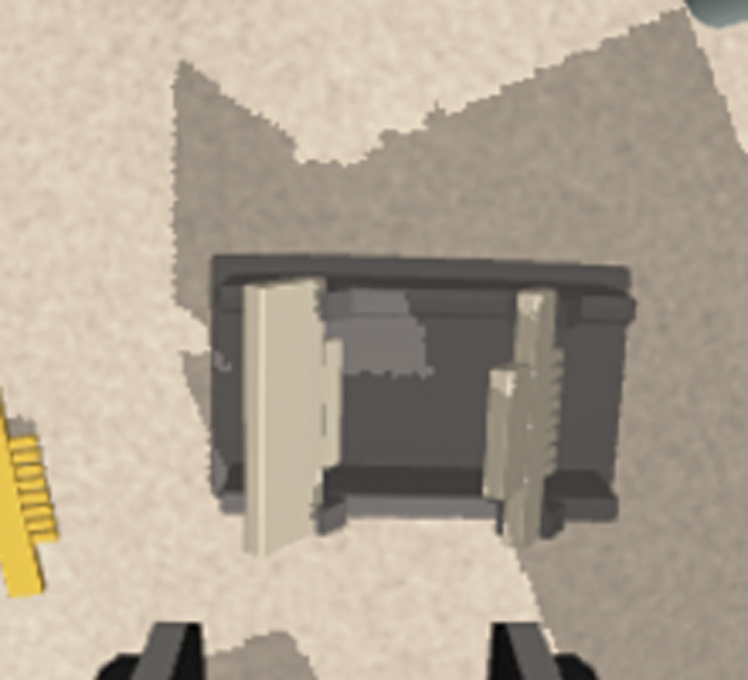

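```bash
cat > fitc.py <<'E'
from h import *
from scipy.optimize import least_squares
T=np.load("TI.npy")
k=[((-4,22,34),(492,370)),((4,22,34),(516,370)),((-4,-22,34),(484,497)),((-4,46,16),(518,291)),((-4,-46,16),(505,545))]
ks=[((4,46,34),(268,285)),((4,-46,34),(265,555)),((-4,46,34),(246,287)),((-4,-46,34),(246,553))]
def W(p,c,lean):
    x,y,yaw=p;l=np.radians(lean);c=np.array(c)/1000.
    X=np.array([np.cos(l),0,np.sin(l)]);Z=np.array([-np.sin(l),0,np.cos(l)]);Y=np.array([0,1,0])
    q=c[0]*X+c[1]*Y+c[2]*Z
    cy,sy=np.cos(yaw),np.sin(yaw)
    return np.array([x+cy*q[0]-sy*q[1],y+sy*q[0]+cy*q[1],.05+q[2]])
def fit(k):
    def r(p): return np.concatenate([proj("wrist",W(p,c,35),T)-np.array([220+u/3.4,60+v/3.4]) for c,(u,v) in k])
    s=least_squares(r,[.56,-.33,-.28]);print(s.x[:2].round(4),np.degrees(s.x[2]).round(2),(s.fun*3.4).round(1));return s.x
a=fit(k);b=fit(ks)
print(np.linalg.norm(a[:2]-b[:2]),np.degrees(np.arctan2(*(a-b)[[1,0]])))
E
python3 fitc.py
```

```text
[ 0.5712 -0.3352] -16.61 [-0.1 -1.8 -2.2  1.5  1.3 -0.7  1.3 -0.7 -0.1  1.9]
[ 0.4951 -0.3102] -17.46 [-1.4  0.7 -0.4  3.3  1.2 -3.4  0.6 -0.3]
0.08010157349902663 -18.211448407305916
```

```bash
cat >> h.py <<'E'
CO=np.array([.5712,-.3352,.050]);CY=-17.
def combp(h,yaw=CY):
    T=pose(0,0,0,yaw,-35);T[:3,3]=CO-T[:3,2]*h;return T
E
python3 - <<'E'
from h import *
print(combp(.098))
rows(combp(.098),9,.4)
E
```

```text
[[ 0.2923717   0.783359    0.54851387  0.51744564]
 [ 0.95630476 -0.23949688 -0.16769752 -0.31876564]
 [ 0.          0.57357644 -0.81915204  0.1302769 ]
 [ 0.          0.          0.          1.        ]]
[-3.9, 0.0, 0.1, -0.9, 1.4, 15.4, 0.4, -3.8, 0.0, 0.1, -0.9, 0.3, 15.5, 0.4, -3.9, 0.0, 0.2, -0.9, -0.8, 15.4, 0.4, -3.9, 0.0, 0.1, -0.9, -1.7, 15.4, 0.4, -3.9, 0.0, 0.1, -0.9, -2.8, 15.2, 0.4, -3.8, 0.0, 0.1, -0.9, -3.9, 15.0, 0.4, -3.9, 0.0, 0.2, -0.9, -4.8, 14.7, 0.4, -3.9, 0.0, 0.1, -0.9, -5.8, 14.3, 0.4, -3.9, 0.0, 0.1, -1.0, -6.7, 13.9, 0.4]
```

{"op": "drive_tool", "data": {
  "targets": [-3.9,0,0.1,-0.9,1.4,15.4,0.4,-3.9,0,0.1,-0.9,0.3,15.5,0.4,-3.9,0,0.1,-0.9,-0.8,15.4,0.4,-3.9,0,0.1,-0.9,-1.7,15.4,0.4,-3.9,0,0.1,-0.9,-2.8,15.2,0.4,-3.9,0,0.1,-0.9,-3.9,15,0.4,-3.9,0,0.2,-0.9,-4.8,14.7,0.4,-3.9,0,0.1,-0.9,-5.8,14.3,0.4,-3.8,0,0.1,-1,-6.7,13.9,0.4,0,0,0,0,0,0,0.4]
}}

```text
clock: 19.58
position: [0.5155, -0.3102, 0.1266]
ee_rot: [0.237, 0.769, 0.566, 0.181]
contact_force: [-0.7, -0.1, 0.7]
width: 0.0342
```

```bash
python3 st.py;python3 - <<'E'
from h import *
T=tcp();np.save("TJ.npy",T)
a=get_image("wrist")[:,:,::-1];cv2.imwrite("pics/wJ.png",a)
rows(combp(.098),1,.4)
rows(combp(.008),6,.4)
for c in [.034]:
  u=-combp(0)[:3,2];X=combp(0)[:3,0]
  for s in (.022,-.022): print(proj("wrist",CO+u*c+X*s,T))
E
```

```text
19.575 pos [ 0.5155 -0.3102  0.1266] F [-0.7 -0.1  0.7] M [0.1  0.27 0.03] yaw -17.47 tilt [ 0.546  -0.1602] w 0.0342 [-0.84  0.2   2.1   0.81  0.43 -1.22]
[-0.2, -0.3, -0.3, -6.7, 3.5, -0.1, 0.4]
[0.0, 0.0, 0.0, -1.2, 0.6, 15.0, 0.4, -0.1, -0.1, -0.1, -1.2, 0.7, 15.0, 0.4, 0.0, 0.0, 0.0, -1.2, 0.6, 15.0, 0.4, 0.0, -0.1, -0.1, -1.1, 0.6, 14.9, 0.4, -0.1, 0.0, 0.0, -1.2, 0.6, 15.0, 0.4, 0.0, -0.1, -0.1, -1.1, 0.6, 15.0, 0.4]
[330.22390457 196.10581212]
[330.03662109 252.97958133]
```

View pics/wJ.png

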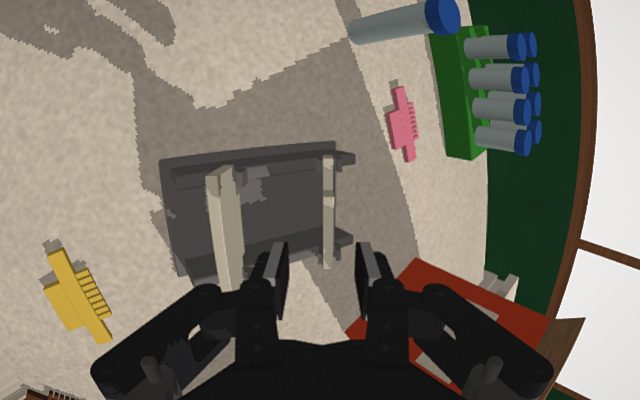

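```bash
python3 - <<'E'
from h import *
a=cv2.imread("pics/wJ.png");crop(a,260,140,400,290,4,"pics/wJ1.png")
E
```

```text
(no output)
```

View pics/wJ1.png

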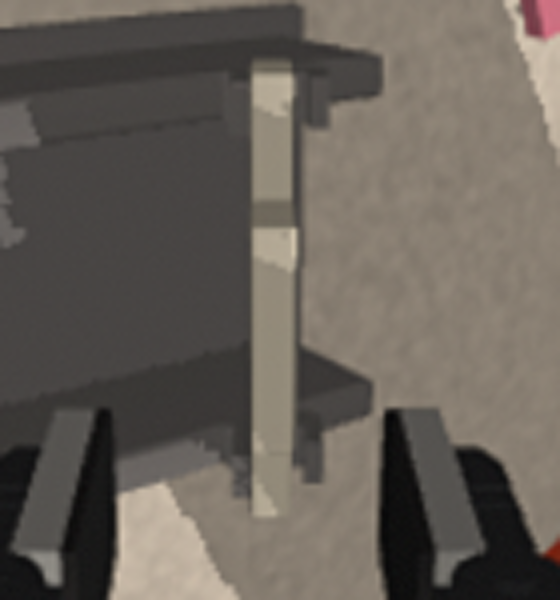

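{"op": "drive_tool", "data": {
  "targets": [0,-0.1,-0.1,-2.4,1,10,0.4,-0.1,-0.1,-0.1,-2.4,1,12,0.4,0,-0.1,-0.1,-1.2,0.6,14,0.4,0,0,0,-1,0,14,0.4,0,0,0,0,0,14,0.4,0,0,0,0,0,14,0.4,0,0,0,0,0,12,0.4,0,0,0,0,0,0,0.4]
}}

```text
clock: 20.62
position: [0.5679, -0.3349, 0.0562]
ee_rot: [0.242, 0.766, 0.568, 0.178]
contact_force: [-0.5, 0.0, -0.3]
width: 0.0342
```

```bash
python3 st.py;python3 - <<'E'
from h import *
T=tcp();np.save("TK.npy",T)
a=get_image("wrist")[:,:,::-1];crop(a,200,100,460,300,3,"pics/wK.png")
rows(combp(.008),1,.4)
E
```

```text
20.625 pos [ 0.5679 -0.3349  0.0562] F [-0.5  0.  -0.3] M [0.08 0.28 0.01] yaw -16.77 tilt [ 0.5488 -0.1686] w 0.0342 [-0.79  0.38  2.08  1.16  0.3  -1.56]
[0.0, 0.1, 0.2, 0.7, -0.8, -0.6, 0.4]
```

View pics/wK.png

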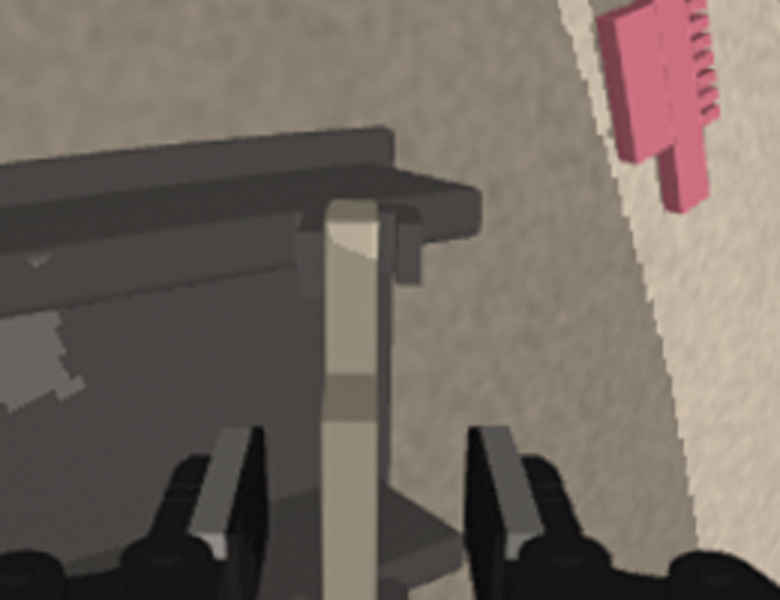

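{"op": "drive_tool", "data": {
  "targets": [0,0,0,0,-1.7,0,0.4,0,0,0,0,0,0,0.2,0,0,0,0,0,0,0,0,0,0,0,0,0,0,0,0,0,0,0,0,0],
  "grip_force": 25
}}

```text
clock: 21.3
position: [0.5654, -0.3343, 0.0561]
ee_rot: [0.243, 0.766, 0.568, 0.178]
contact_force: [-1.3, 0.7, 6.1]
width: 0.0074
```

```bash
python3 st.py;python3 - <<'E'
from h import *
T=tcp();np.save("TK.npy",T)
a=get_image("wrist")[:,:,::-1];crop(a,200,100,460,300,3,"pics/wK2.png")
E
```

```text
21.3 pos [ 0.5654 -0.3343  0.0561] F [-1.3  0.7  6.1] M [ 0.1  -0.07  0.01] yaw -16.82 tilt [ 0.5492 -0.1696] w 0.0074 [-0.79  0.38  2.09  1.17  0.3  -1.57]
```

View pics/wK2.png

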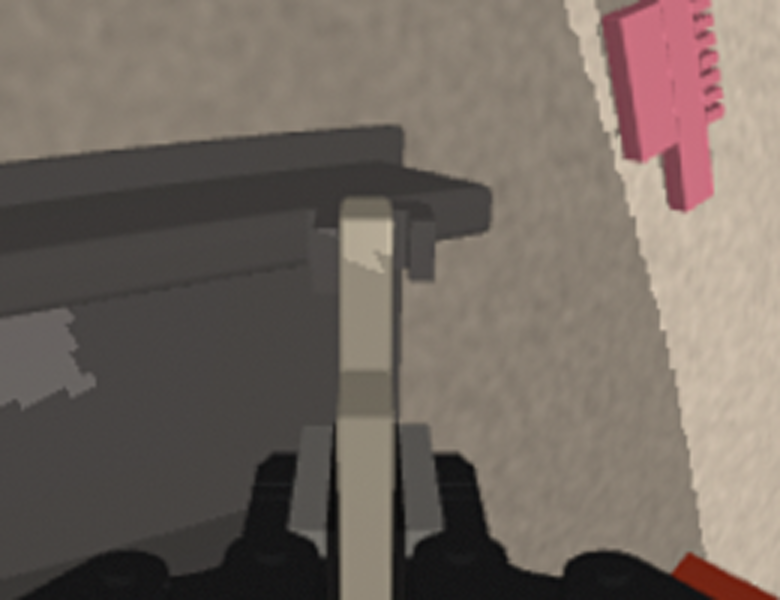

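{"op": "drive_tool", "data": {
  "targets": [0,0,0,0,0,-4,0,0,0,0,0,0,-7,0,0,0,0,0,0,-8,0,0,0,0,0,0,-9,0,0,0,0,0,0,-10,0,0,0,0,0,0,-10,0,0,0,0,0,0,-10,0,0,0,0,0,0,-10,0,0,0,0,0,0,-10,0,0,0,0,0,0,-8,0,0,0,0,0,0,0,0],
  "grip_force": 40
}}

```text
clock: 22.72
position: [0.5178, -0.3196, 0.1264]
ee_rot: [0.243, 0.766, 0.568, 0.178]
contact_force: [0.4, 0.4, -0.5]
width: 0.0072
```

```bash
python3 st.py;python3 - <<'E'
from h import *
T=tcp();np.save("TL.npy",T)
a=get_image("wrist")[:,:,::-1];cv2.imwrite("pics/wL.png",a)
E
```

```text
22.725 pos [ 0.5178 -0.3196  0.1264] F [ 0.4  0.4 -0.5] M [0.1  0.28 0.  ] yaw -16.8 tilt [ 0.5488 -0.1696] w 0.0072 [-0.85  0.21  2.1   0.83  0.42 -1.25]
```

View pics/wL.png

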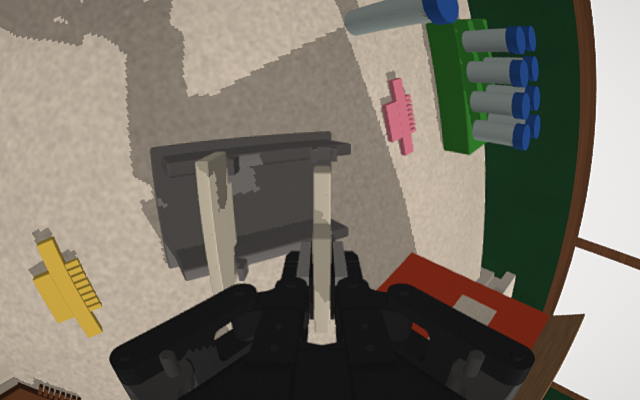

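```bash
python3 - <<'E'
from h import *
T=rows(pose(.49,-.28,.24,-17),10,0)
T=rows(pose(.5186,.2207,.16,-81.3),12,0,T)
E
```

```text
[3.5, 0.0, 0.0, 2.9, 3.4, -11.5, 0.0, 3.5, 0.0, 0.0, 3.0, 2.7, -11.8, 0.0, 3.5, 0.0, 0.0, 2.9, 2.0, -11.8, 0.0, 3.5, 0.1, 0.0, 3.0, 1.3, -12.0, 0.0, 3.5, 0.0, 0.1, 2.9, 0.5, -12.0, 0.0, 3.5, 0.0, 0.0, 3.0, -0.2, -12.0, 0.0, 3.5, 0.0, 0.0, 3.0, -1.0, -12.0, 0.0, 3.5, 0.0, 0.0, 2.9, -1.6, -11.9, 0.0, 3.5, 0.0, 0.0, 3.0, -2.4, -11.8, 0.0, 3.5, 0.0, 0.0, 2.9, -3.1, -11.6, 0.0]
[0.0, 0.0, 5.4, 40.6, -9.9, 6.6, 0.0, 0.0, 0.0, 5.3, 39.5, -13.7, 6.7, 0.0, 0.0, 0.0, 5.4, 38.1, -17.3, 6.6, 0.0, 0.0, 0.0, 5.3, 36.2, -20.8, 6.7, 0.0, 0.0, 0.0, 5.4, 34.2, -24.0, 6.6, 0.0, 0.0, 0.0, 5.4, 31.8, -27.2, 6.6, 0.0, 0.0, 0.0, 5.3, 29.1, -30.0, 6.7, 0.0, 0.0, 0.0, 5.4, 26.2, -32.6, 6.6, 0.0, 0.0, 0.0, 5.3, 23.0, -34.9, 6.7, 0.0, 0.0, 0.0, 5.4, 19.7, -36.9, 6.6, 0.0, 0.0, 0.0, 5.4, 16.1, -38.5, 6.6, 0.0, 0.0, 0.0, 5.3, 12.4, -39.9, 6.7, 0.0]
```

{"op": "drive_tool", "data": {
  "targets": [3.5,0,0,2.9,3.4,-11.5,0,3.5,0,0,3,2.7,-11.8,0,3.5,0,0,2.9,2,-11.8,0,3.5,0,0,3,1.3,-12,0,3.5,0,0,2.9,0.5,-12,0,3.5,0,0,3,-0.2,-12,0,3.5,0,0,3,-1,-12,0,3.5,0,0,2.9,-1.6,-12,0,3.5,0,0,3,-2.4,-12,0,3.5,0,0,2.9,-3,-12,0]
}}

```text
clock: 24.02
position: [0.4903, -0.2796, 0.2403]
ee_rot: [-0.0, 0.803, 0.595, -0.002]
contact_force: [-0.5, -0.1, -0.2]
width: 0.0073
```

```bash
python3 st.py;python3 - <<'E'
from h import *
rows(pose(.5186,.2207,.14,-81.3),12,0)
E
```

```text
24.025 pos [ 0.4903 -0.2796  0.2403] F [-0.5 -0.1 -0.2] M [ 0.02 -0.03 -0.  ] yaw -16.91 tilt [-0.0029 -0.0011] w 0.0073 [-0.64  0.26  1.51 -0.    1.38 -0.34]
[0.0, 0.0, 5.4, 40.6, -9.8, 8.3, 0.0, 0.0, 0.0, 5.3, 39.5, -13.7, 8.3, 0.0, 0.0, 0.0, 5.4, 38.0, -17.2, 8.3, 0.0, 0.0, 0.1, 5.4, 36.3, -20.7, 8.3, 0.0, 0.0, 0.0, 5.3, 34.2, -24.1, 8.4, 0.0, 0.0, 0.0, 5.4, 31.7, -27.0, 8.3, 0.0, 0.0, 0.0, 5.4, 29.1, -30.0, 8.4, 0.0, 0.0, 0.0, 5.3, 26.2, -32.6, 8.4, 0.0, 0.0, 0.0, 5.4, 23.0, -34.8, 8.3, 0.0, 0.0, 0.1, 5.4, 19.6, -36.9, 8.4, 0.0, 0.0, 0.0, 5.3, 16.1, -38.5, 8.4, 0.0, -0.1, 0.0, 5.4, 12.4, -39.9, 8.4, 0.0]
```

{"op": "drive_tool", "data": {
  "targets": [0,0,5.4,40.6,-9.8,4,0,0,0,5.4,39.5,-13.7,4,0,0,0,5.4,38,-17.2,6,0,0,0.1,5.4,36.3,-20.7,8,0,0,0,5.4,34.2,-24,8,0,0,0,5.4,31.7,-27,10,0,0,0,5.4,29,-30,10,0,0,0,5.3,26.2,-32.6,10,0,0,0,5.3,23,-34.8,10,0,0,0,5.3,19.6,-36.9,10,0,0,0,5.3,16,-38.5,10,0,0,0,5.3,12.4,-40,10,0]
}}

```text
clock: 25.52
position: [0.5195, 0.2218, 0.1388]
ee_rot: [0.0, 0.997, 0.075, -0.0]
contact_force: [0.2, 0.4, -0.4]
width: 0.0073
```

{"op": "drive_tool", "data": {
  "targets": [0,0,0,0,0,0,0]
}}

```text
clock: 25.65
position: [0.5189, 0.2229, 0.1382]
ee_rot: [0.0, 0.997, 0.078, -0.001]
contact_force: [-0.0, -1.1, -1.2]
width: 0.0073
```

```bash
python3 st.py;python3 - <<'E'
from h import *
T=tcp();np.save("TM.npy",T)
a=get_image("wrist")[:,:,::-1];cv2.imwrite("pics/wM.png",a)
E
```

```text
25.65 pos [0.5189 0.2229 0.1382] F [-0.  -1.1 -1.2] M [ 0.01  0.02 -0.02] yaw -81.01 tilt [-0.0018 -0.0004] w 0.0073 [0.28 0.33 1.67 0.   1.14 1.7 ]
```

View pics/wM.png

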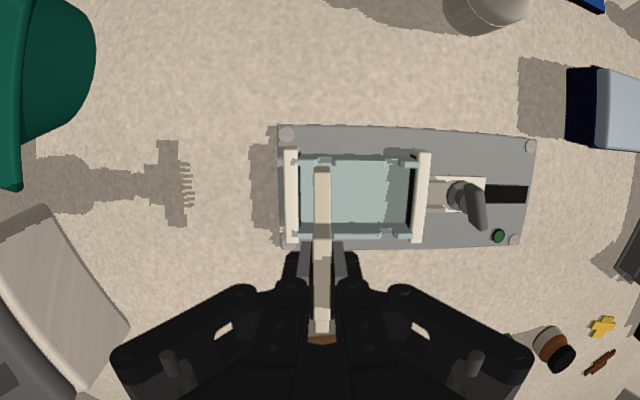

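```bash
python3 - <<'E'
from h import *
a=cv2.imread("pics/wM.png");crop(a,265,115,445,260,4.3,"pics/wM1.png");crop(a,280,150,370,350,3,"pics/wM2.png")
E
```

```text
(no output)
```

View pics/wM1.png

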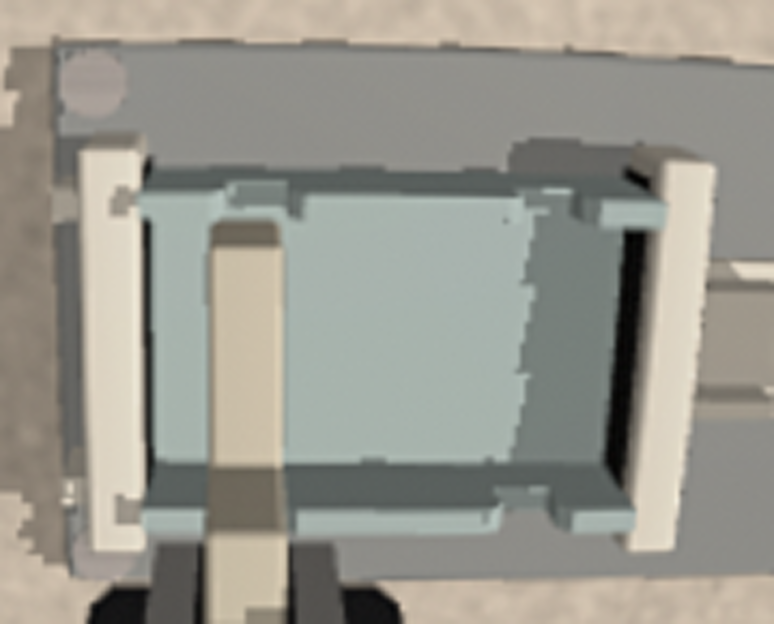

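View pics/wM2.png

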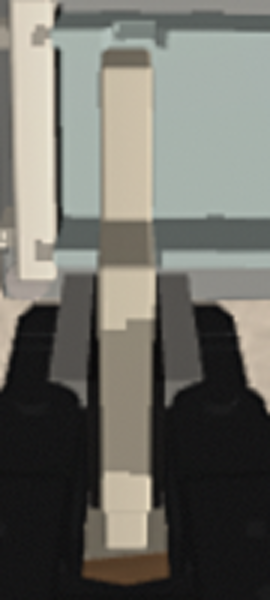

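```bash
cat > fitm.py <<'E'
from h import *
from scipy.optimize import least_squares
T=np.load("TM.npy")
k=[((50,-29,30),(145,217)),((-50,-29,30),(663,228)),((-50,-34,30),(663,201)),((50,29,30),(143,512)),((50,34,30),(145,534)),((-50,29,30),(633,509)),((-50,34,30),(632,532))]
def TW(p,c):
    x,y,a=p;c=np.array(c)/1000;ca,sa=np.cos(a),np.sin(a)
    return np.array([x+ca*c[0]-sa*c[1],y+sa*c[0]+ca*c[1],.01+c[2]])
def r(p): return np.concatenate([proj("wrist",TW(p,c),T)-np.array([265+u/4.3,115+v/4.3]) for c,(u,v) in k])
s=least_squares(r,[.525,.185,1.72]);p=s.x
print("tray",p[:2].round(4),np.degrees(p[2]).round(2),(s.fun*4.3).round(1))
seat=TW(p,(28,0,18));print("seat",seat)
# comb in tool
M1=lambda u,v:np.array([265+u/4.3,115+v/4.3]);M2=lambda u,v:np.array([280+u/3,150+v/3])
kc=[((-4,46,0),M1(212,222)),((4,46,0),M1(280,222)),((-4,46,16),M1(209,246)),((4,46,16),M1(284,246)),
((-4,22,34),M2(99,266)),((4,22,34),M2(155,265)),((-4,22,16),M2(101,219)),((4,22,16),M2(154,219)),((-4,-22,34),M2(103,511)),((4,-22,34),M2(151,511))]
def CT(q,c):
    t=q[:3];Rr=R.from_rotvec(q[3:]).as_matrix()
    c=np.array(c)/1000; b=np.array([c[1],c[0],-c[2]])
    pt=np.array(t)+Rr@b
    return T[:3,:3]@pt+T[:3,3]
def rc(q): return np.concatenate([proj("wrist",CT(q,c),T)-uv for c,uv in kc])
s=least_squares(rc,[0,0,.008,0,0,0]);q=s.x
print("comb in tool mm",(q[:3]*1000).round(2),"deg",np.degrees(q[3:]).round(2),(s.fun*4).round(1))
o=CT(q,(0,0,0));print("comb origin",o)
Rt=T[:3,:3].T
print("move in tool mm",Rt@(seat-o)*1000)
a=CT(q,(0,46,0))-CT(q,(0,-46,0));print("comb yaw",np.degrees(np.arctan2(a[1],a[0])),"rise deg",np.degrees(a[2]/.092))
E
python3 fitm.py
```

```text
tray [0.5226 0.1928] 98.55 [-8.4  2.7  3.   0.2  5.1  1.5 -1.6 -2.1 -3.1 -1.2  4.1  0.3  2.3 -0.3]
seat [0.51844198 0.22045694 0.028     ]
comb in tool mm [-0.12  0.57  9.69] deg [-0.11 -0.59 -0.1 ] [ 0.  -1.4  0.7 -1.4 -0.7  2.7  0.6  2.6 -0.8 -1.6  1.1 -0.3  0.8 -1.
 -2.1 -1.  -1.   0.7  1.4  0.7]
comb origin [0.51887543 0.22229176 0.12847617]
move in tool mm [ -0.52686035   1.73263676 100.47753977]
comb yaw 9.086235547126194 rise deg -0.6964486911091874
```

{"op": "drive_tool", "data": {
  "targets": [0,0,0.5,-0.5,1.8,8,0,0,0,0,0,0,14,0,0,0,0,0,0,14,0,0,0,0,0,0,14,0,0,0,0,0,0,10,0,0,0,0,0,0,5,0,0,0,0,0,0,0,0]
}}

```text
clock: 26.58
position: [0.5192, 0.2183, 0.0744]
ee_rot: [0.001, 0.997, 0.072, -0.0]
contact_force: [0.4, -0.9, -0.0]
width: 0.0074
```

```bash
python3 st.py;python3 - <<'E'
from h import *
T=tcp();np.save("TN.npy",T)
a=get_image("wrist")[:,:,::-1];cv2.imwrite("pics/wN.png",a)
crop(a,220,60,470,270,3.1,"pics/wN1.png")
E
```

```text
26.575 pos [0.5192 0.2183 0.0744] F [ 0.4 -0.9 -0. ] M [ 0.01  0.04 -0.02] yaw -81.71 tilt [-0.0001 -0.0011] w 0.0074 [ 0.28  0.39  1.76 -0.    0.99  1.7 ]
```

View pics/wN1.png

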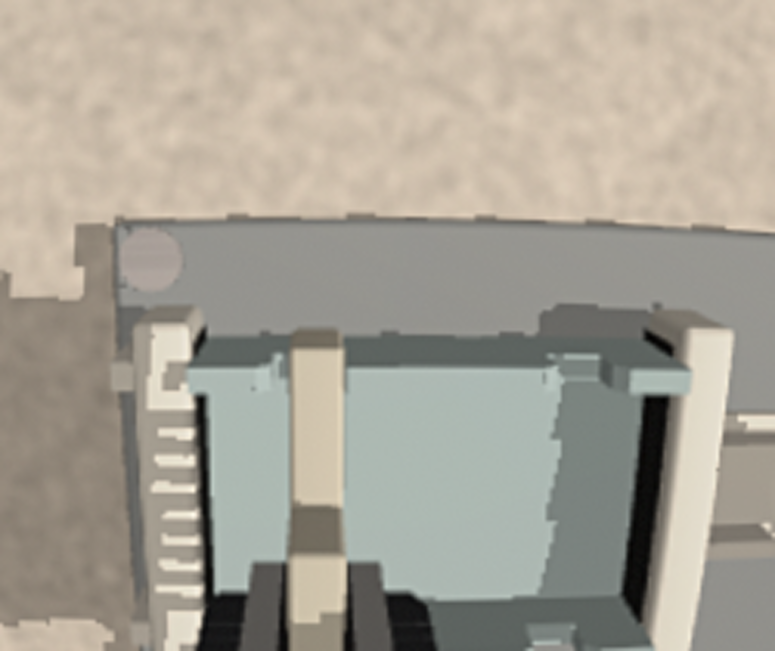

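```bash
python3 - <<'E'
from h import *
from scipy.optimize import least_squares
T=np.load("TN.npy")
N=lambda u,v:np.array([220+u/3.1,60+v/3.1])
k=[((50,-29,30),N(190,392)),((-50,-29,30),N(690,393)),((-50,-34,30),N(688,369)),((50,-34,30),N(190,367))]
def TW(p,c):
    x,y,a=p;c=np.array(c)/1000;ca,sa=np.cos(a),np.sin(a)
    return np.array([x+ca*c[0]-sa*c[1],y+sa*c[0]+ca*c[1],.01+c[2]])
r=lambda p:np.concatenate([proj("wrist",TW(p,c),T)-uv for c,uv in k])
s=least_squares(r,[.525,.185,1.72]);p=s.x
print("tray",p[:2].round(4),np.degrees(p[2]).round(2),(s.fun*3.1).round(1));seat=TW(p,(28,0,18));print(seat)
kc=[((-4,46,16),N(290,347)),((4,46,16),N(343,347)),((-4,46,0),N(292,328)),((4,46,0),N(339,328)),((-4,22,34),N(288,553)),((4,22,34),N(346,553)),((-4,22,16),N(290,506)),((4,22,16),N(343,506))]
def CT(q,c):
    Rr=R.from_rotvec(q[3:]).as_matrix();c=np.array(c)/1000;b=np.array([c[1],c[0],-c[2]])
    return T[:3,:3]@(q[:3]+Rr@b)+T[:3,3]
s=least_squares(lambda q:np.concatenate([proj("wrist",CT(q,c),T)-uv for c,uv in kc]),[0,0,.008,0,0,0]);q=s.x
print((q[:3]*1000).round(2),np.degrees(q[3:]).round(2),(s.fun*3.1).round(1))
o=CT(q,(0,0,0));print(o, T[:3,:3].T@(seat-o)*1000)
print(T[:3,:3].T@(np.array([.5185,.2206,.028])-o)*1000)
E
```

```text
tray [0.5229 0.1928] 98.37 [-2.8  0.4  1.5  0.4  6.   0.2 -3.7 -0. ]
[0.51882337 0.22047387 0.028     ]
[0.5  0.28 7.04] [ 0.27 -1.3  -0.02] [-1.6  0.5  1.3  0.5 -1.4  0.3  1.8  0.2 -1.1 -0.   1.4 -0.2 -0.4 -0.6
  0.  -0.7]
[0.51976575 0.21809088 0.0673198 ] [-0.57824292 -2.53614189 39.31726371]
[-0.88005829 -2.70756047 39.31716299]
```

{"op": "drive_tool", "data": {
  "targets": [0,0.4,0,-0.3,-1.4,3,0,0,0.3,0,-0.3,-1.3,5,0,0,0,0,0,0,5,0,0,0,0,0,0,0,0,0,0,0,0,0,0,0]
}}

```text
clock: 27.25
position: [0.5186, 0.2209, 0.0617]
ee_rot: [0.0, 0.997, 0.072, 0.006]
contact_force: [-0.0, 0.4, -0.0]
width: 0.0073
```

```bash
python3 st.py;python3 - <<'E'
from h import *
T=tcp();np.save("TO.npy",T)
a=get_image("wrist")[:,:,::-1];cv2.imwrite("pics/wO.png",a)
crop(a,240,120,460,290,3.5,"pics/wO1.png")
E
```

```text
27.25 pos [0.5186 0.2209 0.0617] F [-0.   0.4 -0. ] M [-0.   -0.04 -0.02] yaw -81.72 tilt [0.0126 0.0009] w 0.0073 [ 0.28  0.4   1.78 -0.    0.95  1.71]
```

View pics/wO1.png

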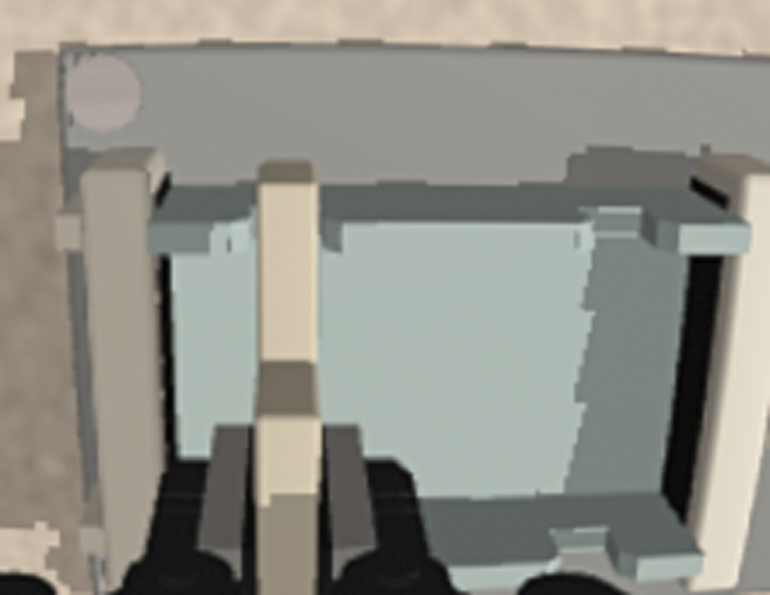

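{"op": "drive_tool", "data": {
  "targets": [0,0,0,0,0,4,0,0,0,0,0,0,4,0,0,0,0,0,0,4,0,0,0,0,0,0,3,0,0,0,0,0,0,0,0],
  "grip_force": 25
}}

```text
clock: 27.92
position: [0.5184, 0.2208, 0.0463]
ee_rot: [0.0, 0.997, 0.072, 0.006]
contact_force: [-0.4, -0.9, -0.2]
width: 0.0074
```

```bash
python3 st.py;python3 - <<'E'
from h import *
T=tcp();np.save("TO.npy",T)
a=get_image("wrist")[:,:,::-1];cv2.imwrite("pics/wP.png",a)
crop(a,240,120,460,290,3.5,"pics/wP1.png")
E
```

```text
27.925 pos [0.5184 0.2208 0.0463] F [-0.4 -0.9 -0.2] M [0.04 0.04 0.  ] yaw -81.72 tilt [0.0118 0.0006] w 0.0074 [ 0.28  0.42  1.8  -0.    0.91  1.71]
```

View pics/wP1.png

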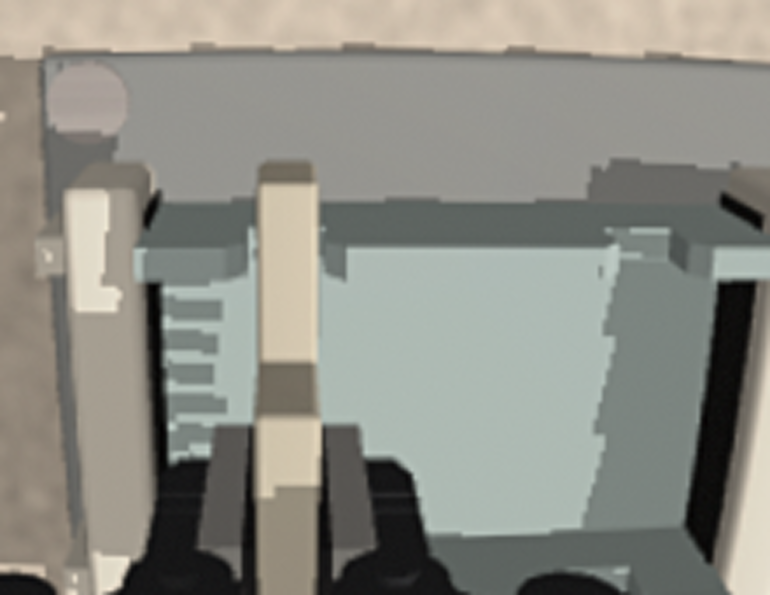

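{"op": "drive_tool", "data": {
  "targets": [0,0,0,0,0,2,0,0,0,0,0,0,2,0,0,0,0,0,0,2,0,0,0,0,0,0,0,0]
}}

```text
clock: 28.48
position: [0.5186, 0.2209, 0.0405]
ee_rot: [0.0, 0.997, 0.072, 0.006]
contact_force: [0.3, -0.7, -0.1]
width: 0.0074
```

{"op": "drive_tool", "data": {
  "targets": [0,0,0,0,0,1,0,0,0,0,0,0,1,0,0,0,0,0,0,0,0]
}}

```text
clock: 28.85
position: [0.5187, 0.2209, 0.0386]
ee_rot: [0.0, 0.997, 0.072, 0.006]
contact_force: [-0.4, -0.2, -1.0]
width: 0.0071
```

{"op": "drive_tool", "data": {
  "targets": [0,0,0,0,0,1,0,0,0,0,0,0,0,0]
}}

```text
clock: 29.1
position: [0.5187, 0.2209, 0.0376]
ee_rot: [0.0, 0.997, 0.072, 0.006]
contact_force: [-0.2, -0.1, -0.4]
width: 0.007
```

{"op": "drive_tool", "data": {
  "targets": [0,0,0,0,0,0.8,0,0,0,0,0,0,0,0]
}}

```text
clock: 29.35
position: [0.5187, 0.2209, 0.0368]
ee_rot: [0.0, 0.997, 0.072, 0.006]
contact_force: [-0.4, -0.9, -0.9]
width: 0.0072
```

{"op": "drive_tool", "data": {
  "targets": [0,0,0,0,0,0.8,0,0,0,0,0,0,0,0]
}}

```text
clock: 29.6
position: [0.5187, 0.2209, 0.036]
ee_rot: [0.0, 0.997, 0.072, 0.006]
contact_force: [-0.0, -0.0, -0.3]
width: 0.0071
```

```bash
python3 st.py;python3 - <<'E'
from h import *
a=get_image("wrist")[:,:,::-1]
crop(a,240,120,460,290,3.5,"pics/wQ1.png")
b=get_image("side")[:,:,::-1];crop(b,220,130,330,220,7,"pics/dQ.png")
E
```

```text
29.6 pos [0.5187 0.2209 0.036 ] F [-0.  -0.  -0.3] M [ 0.01 -0.02 -0.05] yaw -81.72 tilt [0.0124 0.0008] w 0.0071 [ 0.28  0.43  1.81 -0.    0.89  1.71]
```

View pics/wQ1.png

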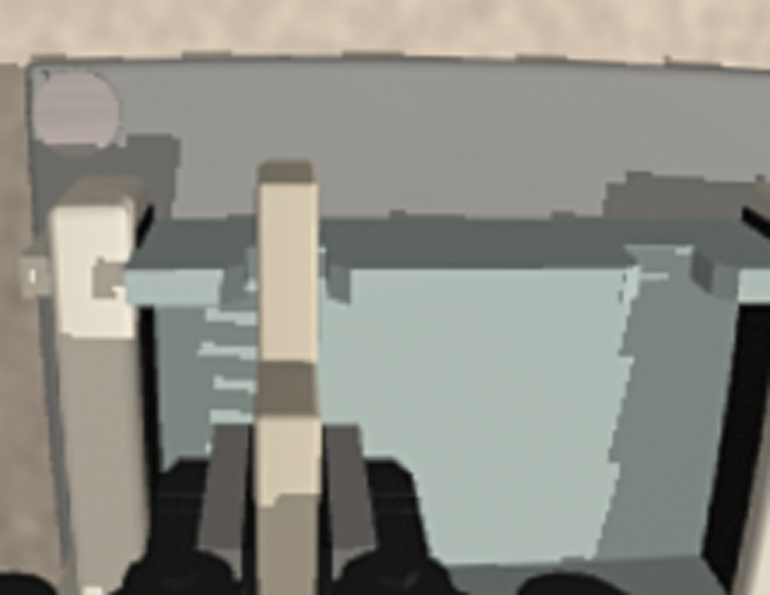

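View pics/dQ.png

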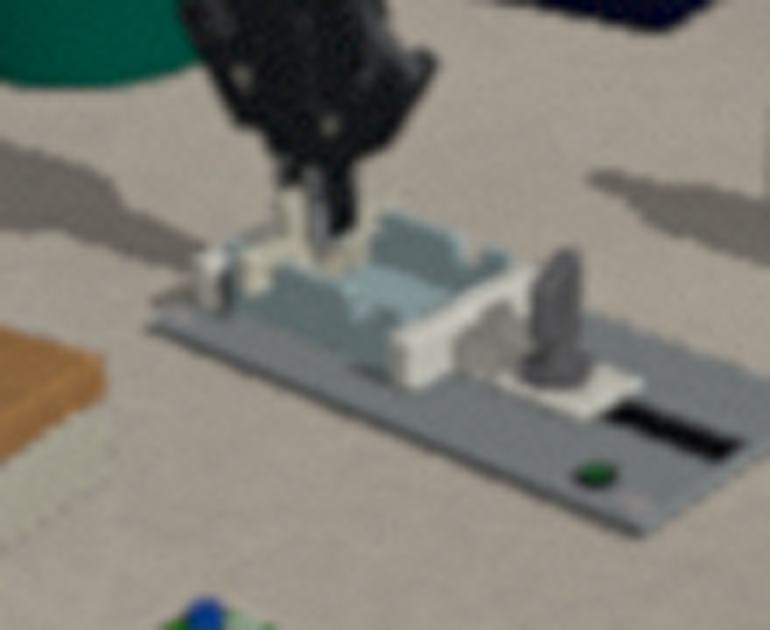

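{"op": "drive_tool", "data": {
  "targets": [0,0,0,0,0,0.7,0,0,0,0,0,0,0,0]
}}

```text
clock: 29.95
position: [0.5189, 0.221, 0.0357]
ee_rot: [-0.0, 0.997, 0.072, 0.006]
contact_force: [-0.5, 0.3, 1.8]
width: 0.007
```

{"op": "drive_tool", "data": {
  "targets": [0,0,0,0,0,0.7,0,0,0,0,0,0,0,0]
}}

```text
clock: 30.2
position: [0.519, 0.221, 0.0355]
ee_rot: [-0.0, 0.997, 0.072, 0.007]
contact_force: [-1.1, 0.7, 5.9]
width: 0.0072
```

{"op": "drive_tool", "data": {
  "targets": [0,0,0,0,0,0.7,0,0,0,0,0,0,0,0]
}}

```text
clock: 30.45
position: [0.519, 0.221, 0.0354]
ee_rot: [-0.0, 0.997, 0.072, 0.007]
contact_force: [-1.3, -0.8, 10.4]
width: 0.0073
```

{"op": "drive_tool", "data": {
  "targets": [0,0,0,0,0,-1,0,0,0,0,0,0,0,0.15,0,0,0,0,0,0,0.2,0,0,0,0,0,0,0.2],
  "grip_force": 20
}}

```text
clock: 30.95
position: [0.5187, 0.2209, 0.0347]
ee_rot: [0.0, 0.997, 0.072, 0.006]
contact_force: [-0.2, -1.6, 0.1]
width: 0.0168
```

```bash
python3 st.py;python3 - <<'E'
from h import *
a=get_image("wrist")[:,:,::-1]
crop(a,240,120,460,290,3.5,"pics/wR1.png")
E
```

```text
30.95 pos [0.5187 0.2209 0.0347] F [-0.2 -1.6  0.1] M [ 0.02  0.   -0.02] yaw -81.72 tilt [0.0121 0.0007] w 0.0168 [ 0.28  0.43  1.81 -0.    0.89  1.71]
```

View pics/wR1.png

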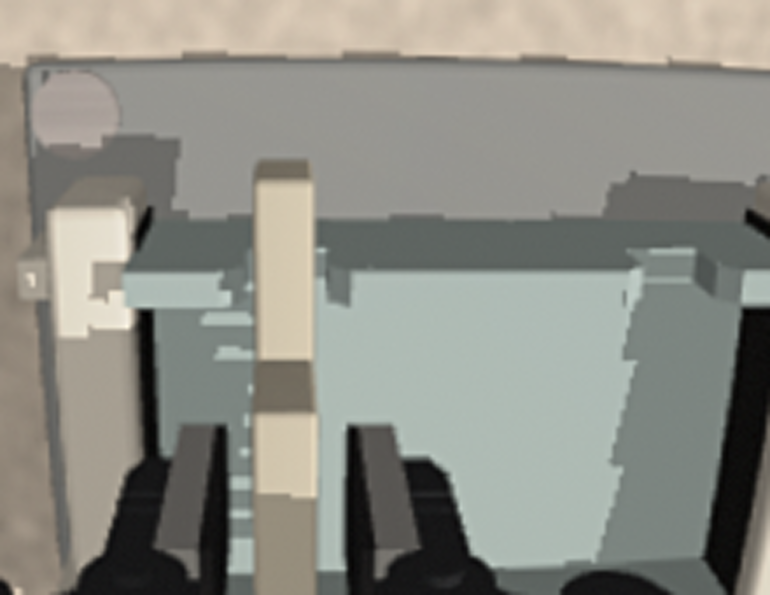

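{"op": "drive_tool", "data": {
  "targets": [0,0,0,0,0.6,0,0.25,0,0,0,0,0,-6,0.25,0,0,0,0,0,-10,0.25,0,0,0,0,0,-15,0.25,0,0,0,0,0,-30,0.25,0,0,0,-20,0,-40,0.25,0,0,0,-30,0,-30,0.25,0,0,0,-20,0,0,0.25,0,0,0,0,0,0,0.25]
}}

```text
clock: 32.12
position: [0.447, 0.2101, 0.1666]
ee_rot: [-0.0, 0.997, 0.072, 0.007]
contact_force: [0.7, 0.7, 0.7]
width: 0.0214
```

```bash
python3 st.py;python3 - <<'E'
from h import *
T=tcp();np.save("TS.npy",T)
a=get_image("wrist")[:,:,::-1];cv2.imwrite("pics/wS.png",a)
crop(a,260,40,460,180,4,"pics/wS1.png")
b=get_image("side")[:,:,::-1];cv2.imwrite("pics/dS0.png",b);crop(b,220,130,330,220,7,"pics/dS.png")
b=get_image("scene")[:,:,::-1];cv2.imwrite("pics/sS0.png",b)
E
```

```text
32.125 pos [0.447  0.2101 0.1666] F [0.7 0.7 0.7] M [-0.05  0.05  0.05] yaw -81.69 tilt [0.0142 0.0013] w 0.0214 [ 0.3   0.2   1.79 -0.    1.15  1.73]
```

View pics/wS.png

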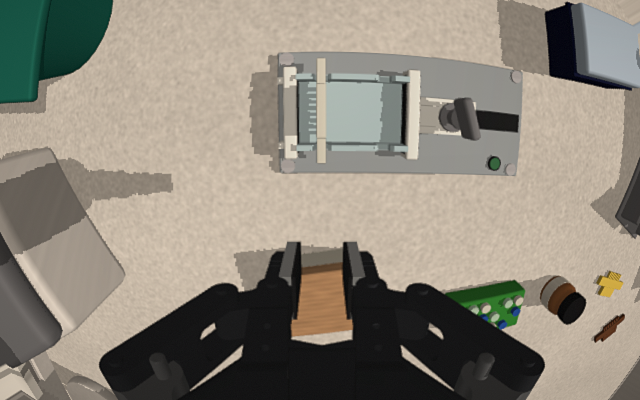

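View pics/dS.png

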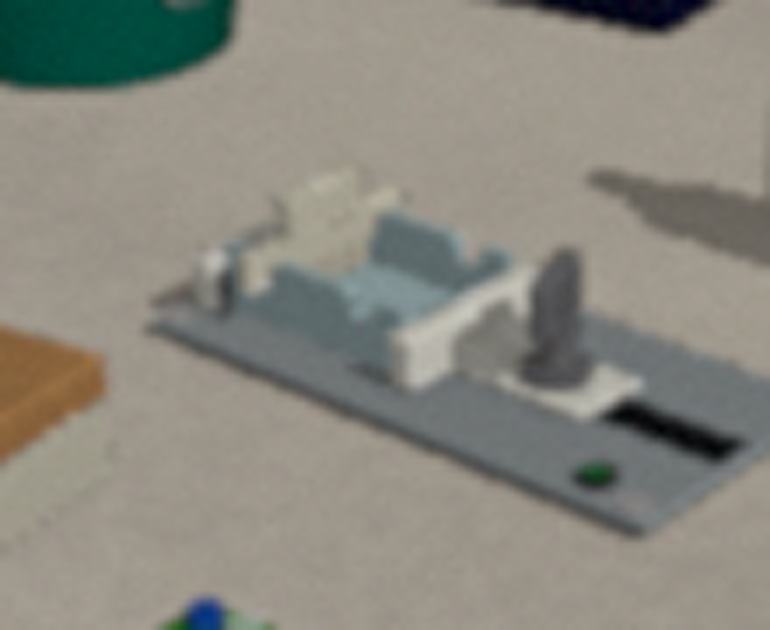

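View pics/sS0.png

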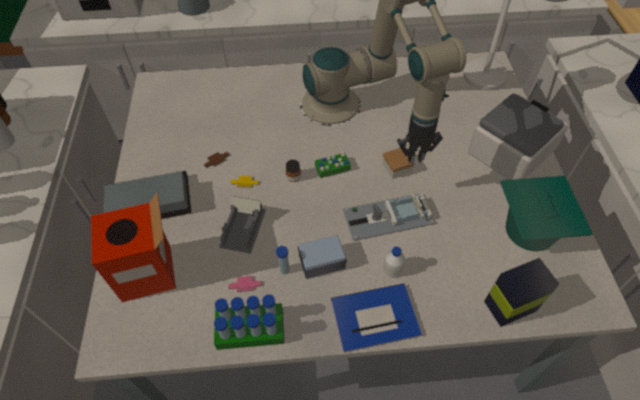

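```bash
python3 - <<'E'
from h import *
a=cv2.imread("pics/wS.png");crop(a,270,45,390,180,4.4,"pics/wS1.png");crop(a,400,70,530,160,5,"pics/wS2.png")
E
```

```text
(no output)
```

View pics/wS1.png

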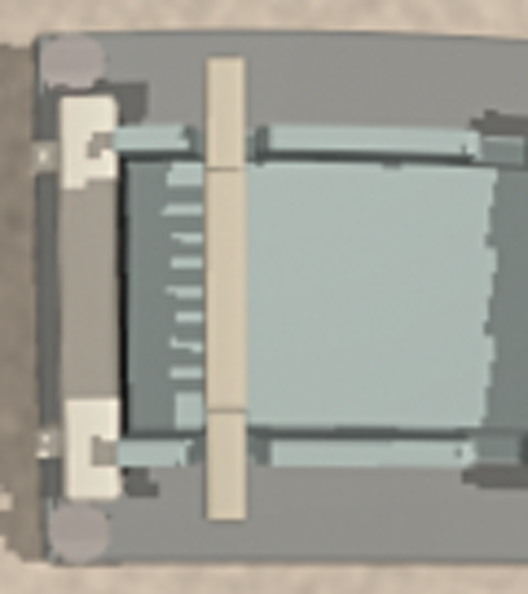

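View pics/wS2.png

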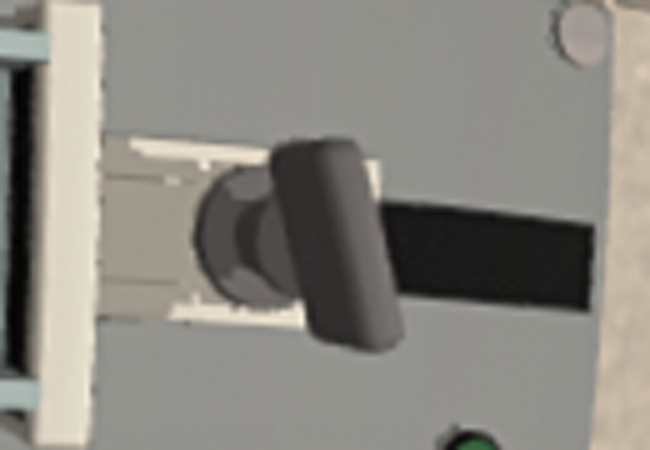

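```bash
python3 - <<'E'
from h import *
T=np.load("TS.npy")
a=np.radians(98.6);X=np.array([np.cos(a),np.sin(a),0]);Y=np.array([-np.sin(a),np.cos(a),0]);S=np.array([.5186,.2205,.028])
for c in [(4,-46,16),(-4,-46,16),(4,46,16),(-4,46,16),(4,-22,34),(-4,-22,34),(4,22,34),(-4,22,34)]:
    p=S+X*c[0]/1e3+Y*c[1]/1e3+[0,0,c[2]/1e3];print(c,((proj("wrist",p,T)-[270,45])*4.4).round(1))
# bar length implied vs height of bar top
for z in (.044,.047,.05):
    p=[onz("wrist",270+u/4.4,45+v/4.4,z,T) for u,v in [(226,58),(227,519)]];print(z,np.linalg.norm(p[0]-p[1]))
for z in (.062,.065,.068):
    p=[onz("wrist",270+u/4.4,45+v/4.4,z,T) for u,v in [(226,170),(227,410)]];print(z,np.linalg.norm(p[0]-p[1]))
p,q=[onz("wrist",400+u/5,70+v/5,.0635,T) for u,v in [(316,142),(355,348)]]
d=p-q;print("wing yaw",np.degrees(np.arctan2(d[1],d[0])),np.linalg.norm(d))
E
```

```text
(4, -46, 16) [203.7  60.3]
(-4, -46, 16) [245.6  60.1]
(4, 46, 16) [206.8 527.3]
(-4, 46, 16) [247.2 527.1]
(4, -22, 34) [202.8 174.1]
(-4, -22, 34) [247.7 173.8]
(4, 22, 34) [204.4 415.4]
(-4, 22, 34) [248.5 415.2]
0.044 0.09077050592613703
0.047 0.08974581277364696
0.05 0.08872111962115688
0.062 0.04374781604610058
0.065 0.04321807314576593
0.068 0.04268833024543122
wing yaw 23.832147800964805 0.0360751046237477
```

```bash
python3 -c "
from rig import *
print(sign_off(),get_state()['clock'])"
```

```text
the job is handed in; nothing more can be done
the job is handed in; nothing more can be done
```

The gel caster is ready for pouring, and I handed the job in at about 32 s of the 66 s allowed.

- **Tray:** it sits on the deck with the movable wall closed against it. The wall stalled with about 9 N of push, and pictures from above show no gap at either end.
- **Cam knob:** I turned it clockwise until a hard stop stood up about 1.4 N m. In the last picture the wing measured about 75°; the stop is at 72°, which is within my reading error.
- **Eight-tooth comb:** I drew it out along its slope and set it in the slots next to the fixed wall. It met the slot floors at about 2 N. I pressed on in two small steps to about 10 N, then eased off and released.
- **Comb position:** the final view shows it upright and square to the tray. Its apparent bar and tab lengths fit it being fully home at both ends.

The comb stands about 1 mm off the tray's middle line along its length, and I left it there. The last scene picture shows the plain-backed comb still in the rack and the other things where they were. The gripper ended clear of everything.

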